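# Steady the rocking anvil-block stand

### The job

The anvil-block stand rocks, and somebody has jammed an offcut of steel angle under its screw foot as packing. Pick up the wooden block, hold it against the inside of the angle's upright leg to knock the packing out sideways from under the foot, set the block down again and lay the packing in the offcut tray. Screw the foot down until the stand is level and no longer rocks, with its weight on all four feet, and do not shove the stand out of place or disturb the tools lying about.

Things in the scene. Friction and masses are not known exactly. Their poses are not given: they have to be found in the camera images.
- stand: Anvil-block stand, about 8.4 kg. Dark steel base plate 240 x 180 x 10 mm (top 34 mm above the bench when level), a 44 mm wide ear with a foot at each corner, a bright steel block (70 x 110, top 97 mm up) in the front half, a punch rack behind. Origin: on the bench under the plate's middle; x to its back (away from the robot), y to its left. Feet at (+-100, +-125) mm; screw foot: (-100, +125).
- foot_fr: Front right foot of the stand, fixed: domed black rubber foot, 29 mm across, on a short steel stem. Origin: middle of its underside (z = 0 when it stands on the bench). The rubber of every foot gives about 0.5 mm under 20 N.
- foot_bl: Back left foot, fixed, the same; origin: middle of its underside.
- foot_br: Back right foot, fixed, the same; origin: middle of its underside. Diagonally opposite the screw foot: while that foot is short the stand leans on it and this one hangs clear of the bench (by about 4.5 to 7 mm once the packing is out).
- jack_foot: Tread of the screw foot: flat black rubber pad, 36 mm across, 9 mm high. It does not turn, it only goes up and down with the screw. Origin: middle of its underside.
- ear_jack (a point): Point on the plate's top face, on the axis of the screw foot (front left ear).
- ear_br (a point): Point on the plate's top face above the back right foot. With the weight on all four feet the plate is level, so this point is as high as ear_jack; while the screw foot is short it is higher, by some 1.5 times the amount still to be screwed down.
- bar_mid (a point): Middle of the T-bar on top of the screw, on the screw's axis, 50 mm above the underside of that foot's pad. The bar lies along this point's x: 10 mm thick, 84 mm between the centres of its 14 mm end balls; hub 24 mm thick. Its axis is 25 mm above the plate at the start, 16 mm when the foot is down. Nothing hinders pushing an arm round; about 5 N at 34 mm turns it; it stays where left.
- jack (a joint): Turn of the T-bar in rad, growing clockwise seen from above, which screws the foot down: 6 mm for each full turn (2 pi). Starts between -1.3 and 1.3, stops at -2.8 and 13; the stand comes onto all four feet somewhere between (7 to 9.5 mm from the start). The foot may be about 1 mm too short or too long before one of the feet loses its load.
- packing_mid (a point): Centre of the packing's flat leg: a loose offcut of steel angle, 270 g. Flat leg 40 (x) x 105 (y) x 6 (z) mm on the bench; its inner 15 mm (-y end) are pinned under the screw foot's tread, and it points out past the stand's left side along its own +y. 10 to 17 N slides it outward; 30 mm out it is clear of tread and ear and can be lifted straight up.
- packing_upright (a point): Centre of the packing's upright leg, at the outer (+y) end of the flat leg: 40 (x) x 6 (y) mm, its top 50 mm above the bench. x and y axes as for packing_mid. Between its inner face and the swing of the T-bar there is room of about 50 mm.
- block_mid (a point): Centre of the knocking block: plain light wooden block, 50 (x) x 30 (y) x 70 (z) mm, 80 g, standing upright on the bench.
- tray_mid (a point): Centre of the inner floor (3 mm above the bench) of the offcut tray: fixed open tray of dark sheet steel, 150 (x) x 170 (y) mm outside, walls 3 mm thick and 28 mm high. A small offcut, 12 mm high, lies close to either y end of it.
- hammer_mid (a point): Centre of the head of a club hammer lying on the bench; leave it alone.
- chisel_mid (a point): Middle of a cold chisel, 180 mm long, lying on the bench; leave it alone.
- can_mid (a point): Centre of an upright grey can, 60 mm across and 100 mm high; leave it alone.
- tape_mid (a point): Centre of a roll of paper tape, 90 mm across; leave it alone.
- square_mid (a point): Middle of the stock of an engineer's square lying on the bench; leave it alone.

How it is judged:
By the outcome, as a careful person would: the job done as asked, in the order asked, and still so for the second after the job is handed in, with the robot touching nothing.
It also fails if it takes over 67 s, if anything falls off the work surface, if the arm or the gripper's body presses on something with over 40 N, if the wrist force passes 120 N, or if a joint passes its speed limit or range.

### The arm

A 6-joint arm with a two-finger parallel gripper is mounted at the origin on the work surface. World frame = base frame: x ahead of the robot, y to its left, z up, the work surface at z = 0. Lengths are in m, angles in rad, forces in N, time in s.
With the tool pointing down it reaches from about 0.375 to 0.9 m from the base axis. Payload 3.1 kg.
Tool frame: the origin (TCP) lies at the very end of the fingers, on their centre line; the grasp point (between the pads) lies 19 mm behind it; x points along the fingers, z is the direction in which the jaws open and shut, and the axes are right-handed (so a half turn about x gives the same grasp; the last joint's range is limited). The gripper opens to 85 mm and grips with 20 to 120 N. Pads are 22 mm wide; open, the fingers measure 114 mm over their backs; the gripper's body (76 mm by 85 mm) begins 54 mm behind the grasp point. The pads swing forward as they close: fully open they stand 13 mm farther back than shut.
Start: joints at [-1.377, 0.527, 1.433, -0, 1.181, -0.178], TCP at [0.228, -0.582, 0.231] pointing down, gripper open.
Joint ranges: [-3.08, 3.08], [-0.75, 2.2], [0.22, 2.44], [-1.43, 4.57], [0, 2.65], [-2.85, 2.85]. Speed limits (rad/s): [2.79, 2.79, 3.14, 3.14, 3.14, 3.14].

### API

Orientations are given as a unit quaternion [x, y, z, w].
In Python, from plant import r, vision gives the robot as it stands. The module is installed in compiled form; this text tells all that it offers.
- The arm moves only by the tool play_rows, never from a script. Its argument "increments" is a list of rows, each a list of 6 numbers: the shift along the tool's x, y, z in mm, then the turn, a rotation vector about the tool's x, y, z in rad. A call has 1 to 20 rows; each row shifts and turns the pose as measured when the row begins, along the tool's axes as they then stand; what a row does not reach is not made up. A row lasts 1/8 s, in which the tool goes at most 62.5 mm and 10.7 degrees, less where a joint would pass 70% of its speed; a pose out of reach is approached as far as the arm can. A call is refused whole if a number of a shift passes 62.5 or a number of a turn 0.188, either way. A call with a gripper value outside its range is refused whole. "fingers" is the gripper command: -1 is shut, 1 is fully open, values between are in proportion, set as the call begins (left out, the last holds). The fingers move at their own pace and stop on an object; "grip_force" is the grip in N (left out, the last holds). Time passes only in rows, so rows that do not move let the fingers close. It gives the time, the measured TCP pose, the force and the opening at its end, in the units of the state.
- r.sense(): the state, without advancing time (a new reading comes with each control period).
- vision.read_camera(name): name is "side" or "top" or "wrist"; returns (picture, depth): 480x640x3 uint8, blue, green, red; 480x640 float32, m along the optical axis (not along the pixel's ray), 0 where there is no reading.
- vision.calibration(name): a dict with "fov_y" (degrees; the focal length in pixels is half the picture's height over the tangent of half this angle, whatever the lens; pixels are square), "cx", "cy" (the principal point, pixels), "R" (3x3) and "t" (3): a world point X has camera coordinates R X + t. Camera axes: x right, y down, z forward; pixel columns grow to the right and rows downward; lengths in m; the calibration is good to about 2 mm. A picture is of the moment at which its call begins: read the wrist's pose just before it. calibration takes no time and is no camera call; for the wrist camera it gives the pose at the moment of the call.
- r.sign_off(): hands the job in, once; it reports no verdict.
The state is a dict: "clock": time; "joint_positions": joint angles; "joint_velocities": joint speeds; "tau": joint torques, N m; "eef_pos": TCP position; "orientation": TCP orientation; "wrist_force": force on the tool from outside, world axes, zero at the start; "wrist_torque": the same for the moment, N m; "gripper_width": finger opening in m.
Only numpy, scipy, OpenCV 4.12 (cv2) and the standard library are available. Lean on these libraries where they do the work, as an engineer would, in place of code of your own. Each camera call takes 0.05 s, during which the arm holds its last target.

## Working session

There is one attempt and no reset: what is moved stays moved. The work goes in short steps, Python scripts to look and compute and a tool call to move; the robot and the scene stay as the last step left them, time stands still between calls to the robot, and variables do not carry over. Pictures are saved under pics/ and viewed, and the job is handed in when it is done.

Besides the shell and the picture viewer there is one more tool, called as name([rows], argument=value, ...), one row to a line, values as JSON. play_rows: Moves the arm, as the interface text tells. Its arguments: {"type":"object","properties":{"increments":{"type":"array","items":{"type":"array","items":{"type":"number"}}},"fingers":{"type":"number"},"grip_force":{"type":"number"}},"required":["increments"]}

```bash
mkdir -p pics; ls; cat > h.py <<'E'
import numpy as np, cv2
from plant import r, vision
from scipy.spatial.transform import Rotation as Ro
def snap(n,f=None):
    c=vision.calibration(n); p,d=vision.read_camera(n)
    if f: cv2.imwrite('pics/'+f,p); np.savez('pics/'+f[:-4]+'.npz',p=p,d=d,**{k:np.array(v) for k,v in c.items()})
    return p,d,c
def load(f):
    z=np.load('pics/'+f+'.npz'); return z['p'],z['d'],{k:z[k] for k in('fov_y','cx','cy','R','t')}
def cloud(d,c):
    f=240/np.tan(np.radians(float(c['fov_y']))/2)
    v,u=np.mgrid[0:480,0:640]
    P=np.stack([(u-c['cx'])/f*d,(v-c['cy'])/f*d,d],-1)
    return (P-np.array(c['t']))@np.array(c['R'])
def proj(X,c):
    f=240/np.tan(np.radians(float(c['fov_y']))/2)
    q=np.asarray(X)@np.array(c['R']).T+c['t']; return np.stack([q[...,0]/q[...,2]*f+c['cx'],q[...,1]/q[...,2]*f+c['cy']],-1)
E
python3 - <<'E'
from h import *
for n in('top','side','wrist'):
    p,d,c=snap(n,n+'0.png'); print(n,c)
s=r.sense(); print(s)
E
```

```text
pics
top {'fov_y': 53.08437440269163, 'cx': 320.5722173694138, 'cy': 236.0781628537415, 'R': array([[-0.00804903, -0.99996269, -0.00313494],
       [-0.99555581,  0.00830764, -0.09380626],
       [ 0.09382881,  0.00236595, -0.99558553]]), 't': array([-0.0074266 ,  0.59291273,  1.21704027])}
side {'fov_y': 42.360550187483625, 'cx': 326.22919312050567, 'cy': 245.93554807311938, 'R': array([[-0.99727207, -0.07295018,  0.01125584],
       [-0.04699252,  0.50988246, -0.85895959],
       [ 0.05692211, -0.85714535, -0.51191965]]), 't': array([0.59008924, 0.1022281 , 1.33951852])}
wrist {'fov_y': 63.23546802098524, 'cx': 317.29423393902454, 'cy': 239.0741799495188, 'R': array([[ 0.36464073, -0.93114721, -0.00141646],
       [-0.88809226, -0.34823667,  0.30003892],
       [-0.27987367, -0.10814847, -0.95392591]]), 't': array([-0.62436552, -0.04009001,  0.37932413])}
{'clock': 0.15, 'joint_positions': array([-1.37646464e+00,  5.28258196e-01,  1.43360078e+00,  2.96252014e-05,
        1.18144204e+00, -1.78518281e-01]), 'joint_velocities': array([ 0.00092352, -0.00145782, -0.00376989, -0.00022126,  0.00026013,
        0.00097957]), 'tau': array([ 9.23970256e-04, -4.42745554e+01, -1.78275490e+01, -1.76752292e-04,
        5.65987924e-03,  1.88499166e-05]), 'eef_pos': array([ 0.22758512, -0.58149579,  0.23055731]), 'orientation': array([ 0.39909681,  0.58443127, -0.3982356 ,  0.58358395]), 'wrist_force': array([ 0.09512687, -0.08394347, -0.39356087]), 'wrist_torque': array([-0.02772311, -0.03027153, -0.0272419 ]), 'gripper_width': 0.08538873386893085}
```

View pics/top0.png

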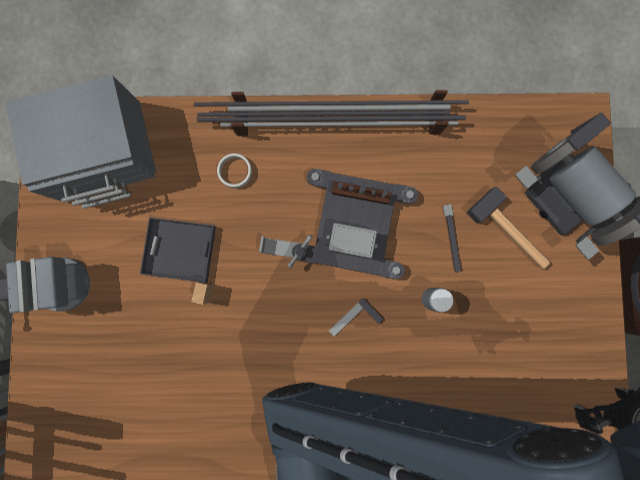

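View pics/side0.png

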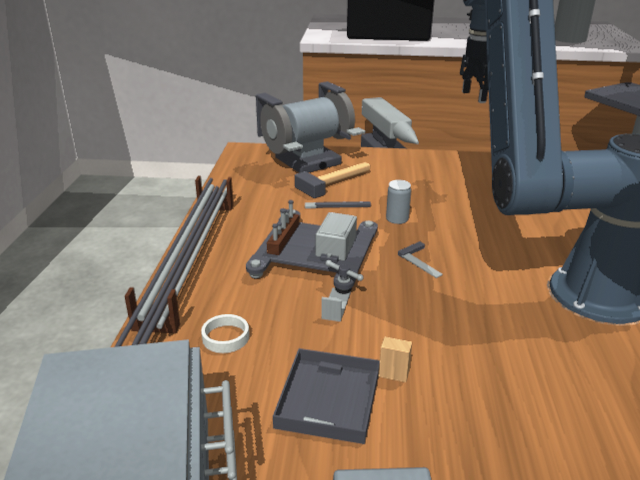

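The top view shows the stand at about (355,225), screw foot (300,252), packing upright (263,245), block (200,293) and tray (180,250). In the side view the upright is at (332,308) and the block at (396,360). Next I'll measure these.

```bash
python3 - <<'E'
from h import *
p,d,c=load('top0'); W=cloud(d,c)
def at(u,v): return np.round(W[v,u]*1000,1)
for n,u,v in [('jackhub',300,252),('upright top',263,245),('block',200,290),('trayfloor',180,250),('br ear',410,195),('bl',315,176),('fr',397,271),('anvil',353,238),('can',440,298)]: print(n,at(u,v))
cv2.imwrite('pics/tc.png',cv2.resize(p[200:310,130:440],None,fx=2.58,fy=2.58,interpolation=cv2.INTER_CUBIC))
def rect(mask,nm):
    n,l,s,_=cv2.connectedComponentsWithStats(mask.astype(np.uint8))
    k=1+np.argmax(s[1:,4]); P=W[l==k]; print(nm,len(P),P.mean(0)*1000, [np.round(x,1) for x in cv2.minAreaRect((P[:,:2]*1000).astype(np.float32))])
z=W[...,2];x=W[...,0];y=W[...,1]
def win(u0,u1,v0,v1):
    m=np.zeros((480,640),bool); m[v0:v1,u0:u1]=1; return m
rect(win(185,220,275,310)&(z>.06)&(z<.08),'block top')
rect(win(250,285,230,262)&(z>.03),'upright top')
rect(win(250,300,230,265)&(z>.003)&(z<.012),'flat')
rect(win(135,222,210,290)&(z>.02)&(z<.045),'tray wall')
rect(win(320,390,215,265)&(z>.085),'anvil')
rect(win(280,320,235,268)&(z>.045),'bar')
E
```

```text
jackhub [549.8  39.6  63.5]
upright top [571.2 137.3  24.4]
block [457.1 288.1  67.6]
trayfloor [561.4 358.9   3. ]
br ear [ 696.3 -244.2   40.4]
bl [749.    0.9  37.8]
fr [ 500.8 -206.5   38.6]
anvil [581.1 -91.8  95.3]
can [ 433.9 -298.5  102. ]
block top 262 [448.64005577 289.83231262  68.57635719] [array([448.7, 290.4]), array([30.9, 50.2]), np.float64(77.4)]
upright top 53 [570.32513955 139.33386201  46.47033985] [array([571. , 139.9]), array([ 6.9, 39. ]), np.float64(80.1)]
flat 368 [565.80285451  99.86412814   5.96356655] [array([564.8,  97. ]), array([92.4, 51.7]), np.float64(78.7)]
tray wall 396 [562.60852167 365.72874278  26.25699806] [array([560.4, 361.5]), array([172.5, 151.2]), np.float64(82.1)]
anvil 1262 [574.58178214 -90.20666609  98.70079626] [array([537.9, -83.4]), array([110.2, 147.4]), np.float64(79.0)]
bar 193 [550.05997528  39.93554759  85.14705913] [array([525.4,  35. ]), array([119.7,  74.4]), np.float64(13.6)]
```

View pics/tc.png

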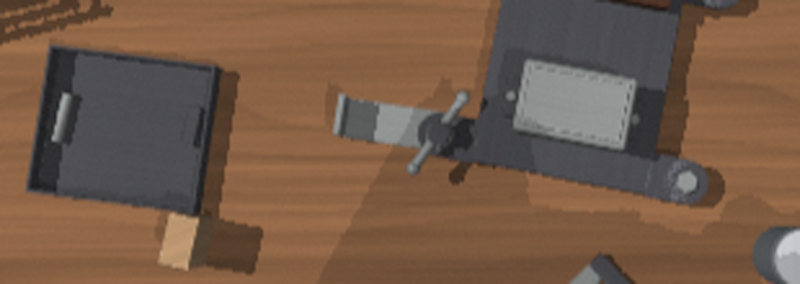

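```bash
cat >> h.py <<'E'
def Rd(psi):
    # tool x down, tool z (jaw) horizontal at world angle psi(deg); y = z cross x
    a=np.radians(psi); z=np.array([np.cos(a),np.sin(a),0]); x=np.array([0,0,-1.]); return np.column_stack([x,np.cross(z,x),z])
def plan(wps,step=60,rstep=0.17,st=None,flip=True,nd=1):
    """wps: list of (xyz mm, psi deg or None[, step]); prints rows, integrates rounded rows"""
    s=st or r.sense(); p=np.array(s['eef_pos'])*1000; R=Ro.from_quat(s['orientation']).as_matrix(); out=[]
    for w in wps:
        tgt=np.array(w[0],float); sp=w[2] if len(w)>2 else step
        T=R if w[1] is None else Rd(w[1])
        rv=Ro.from_matrix(R.T@T).as_rotvec()
        n=max(1,int(np.ceil(np.linalg.norm(tgt-p)/sp-1e-6)),int(np.ceil(np.abs(rv).max()/rstep-1e-6)))
        for i in range(n):
            rv=Ro.from_matrix(R.T@T).as_rotvec()/(n-i)
            dp=R.T@((tgt-p)/(n-i))
            row=[round(float(v),nd) for v in dp]+[round(float(v),3) for v in rv]
            out.append(row); p=p+R@np.array(row[:3]); R=R@Ro.from_rotvec(row[3:]).as_matrix()
    import json
    print(len(out)); print(json.dumps(out)); print('end',p.round(1)); return out
def where():
    s=r.sense(); R=Ro.from_quat(s['orientation']).as_matrix()
    print('t',s['clock'],'p',(s['eef_pos']*1000).round(1),'psi',np.degrees(np.arctan2(R[1,2],R[0,2])).round(1),'xax',R[:,0].round(3),'F',s['wrist_force'].round(1),'w',round(s['gripper_width']*1000,1),'q',s['joint_positions'].round(2))
E
python3 - <<'E'
from h import *
where()
plan([((480,-150,235),None),((449,285,190),None)])
E
```

```text
t 0.15 p [ 227.6 -581.5  230.6] psi -68.6 xax [-0.     0.002 -1.   ] F [ 0.1 -0.1 -0.4] w 85.4 q [-1.38  0.53  1.43  0.    1.18 -0.18]
17
[[-0.4, 43.6, -34.4, 0.0, 0.0, 0.0], [-0.4, 43.6, -34.4, 0.0, 0.0, 0.0], [-0.4, 43.6, -34.4, 0.0, 0.0, 0.0], [-0.4, 43.6, -34.5, 0.0, 0.0, 0.0], [-0.4, 43.6, -34.4, 0.0, 0.0, 0.0], [-0.4, 43.6, -34.5, 0.0, 0.0, 0.0], [-0.5, 43.6, -34.4, 0.0, 0.0, 0.0], [-0.4, 43.5, -34.5, 0.0, 0.0, 0.0], [-0.5, 43.6, -34.4, 0.0, 0.0, 0.0], [5.7, 16.2, -52.0, 0.0, 0.0, 0.0], [5.7, 16.2, -52.0, 0.0, 0.0, 0.0], [5.7, 16.2, -52.1, 0.0, 0.0, 0.0], [5.7, 16.2, -52.0, 0.0, 0.0, 0.0], [5.7, 16.2, -52.1, 0.0, 0.0, 0.0], [5.7, 16.2, -52.0, 0.0, 0.0, 0.0], [5.8, 16.2, -52.1, 0.0, 0.0, 0.0], [5.7, 16.1, -52.0, 0.0, 0.0, 0.0]]
end [449. 285. 190.]
```

```bash
python3 - <<'E'
from h import *
plan([((480,-150,235),-40),((449,285,190),-12.6)],nd=0)
E
```

```text
17
[[-0.0, 44.0, -34.0, -0.056, -0.0, -0.0], [-0.0, 45.0, -32.0, -0.055, -0.0, -0.0], [-1.0, 47.0, -29.0, -0.056, -0.0, -0.0], [-0.0, 49.0, -27.0, -0.055, -0.0, -0.0], [-1.0, 50.0, -24.0, -0.056, -0.0, -0.0], [-0.0, 51.0, -21.0, -0.055, -0.0, -0.0], [-1.0, 53.0, -18.0, -0.056, -0.0, -0.0], [-0.0, 53.0, -16.0, -0.055, -0.001, -0.001], [-1.0, 55.0, -13.0, -0.056, -0.0, -0.0], [6.0, 39.0, -38.0, -0.06, -0.0, -0.0], [6.0, 41.0, -35.0, -0.06, -0.0, -0.0], [6.0, 43.0, -33.0, -0.06, -0.0, -0.0], [5.0, 45.0, -30.0, -0.06, -0.0, -0.0], [6.0, 47.0, -28.0, -0.06, -0.0, -0.0], [5.0, 49.0, -25.0, -0.059, -0.0, -0.0], [6.0, 50.0, -21.0, -0.06, -0.0, -0.0], [5.0, 52.0, -19.0, -0.059, -0.0, -0.0]]
end [448.8 285.5 190.3]
```

play_rows([
  [0,44,-34,-0.056,0,0],
  [0,45,-32,-0.055,0,0],
  [-1,47,-29,-0.056,0,0],
  [0,49,-27,-0.055,0,0],
  [-1,50,-24,-0.056,0,0],
  [0,51,-21,-0.055,0,0],
  [-1,53,-18,-0.056,0,0],
  [0,53,-16,-0.055,0,0],
  [-1,55,-13,-0.056,0,0],
  [6,39,-38,-0.06,0,0],
  [6,41,-35,-0.06,0,0],
  [6,43,-33,-0.06,0,0],
  [5,45,-30,-0.06,0,0],
  [6,47,-28,-0.06,0,0],
  [5,49,-25,-0.059,0,0],
  [6,50,-21,-0.06,0,0],
  [5,52,-19,-0.059,0,0],
  [0,0,0,0,0,0],
], fingers=1, grip_force=80)

```text
clock: 2.4
eef_pos: [0.4463, 0.3114, 0.1856]
orientation: [0.068, 0.702, -0.067, 0.706]
wrist_force: [0.3, -1.5, 0.7]
gripper_width: 0.0854
```

```bash
python3 - <<'E'
from h import *
where()
p,d,c=snap('wrist','w1.png'); where(); W=cloud(d,c); z=W[...,2]
m=((z>.06)&(z<.08)).astype(np.uint8)
n,l,s,_=cv2.connectedComponentsWithStats(m)
for k in range(1,n):
    if s[k,4]>300:
        P=W[l==k]; print(s[k],P.mean(0)*1000,[np.round(x,1) for x in cv2.minAreaRect((P[:,:2]*1000).astype(np.float32))])
E
```

```text
t 2.4 p [446.3 311.4 185.6] psi -11.0 xax [ 0.006 -0.    -1.   ] F [ 0.3 -1.5  0.7] w 85.4 q [ 0.41  0.48  1.69 -0.    0.97  0.6 ]
t 2.45 p [446.4 309.6 185.7] psi -11.1 xax [ 0.006 -0.001 -1.   ] F [-0.7 -1.  -0.2] w 85.2 q [ 0.4   0.48  1.69 -0.    0.97  0.6 ]
[ 292  233   71   45 3036] [449.49694903 293.12693101  69.59213273] [array([449.2, 291.6]), array([30.5, 49.8]), np.float64(77.6)]
```

View pics/w1.png

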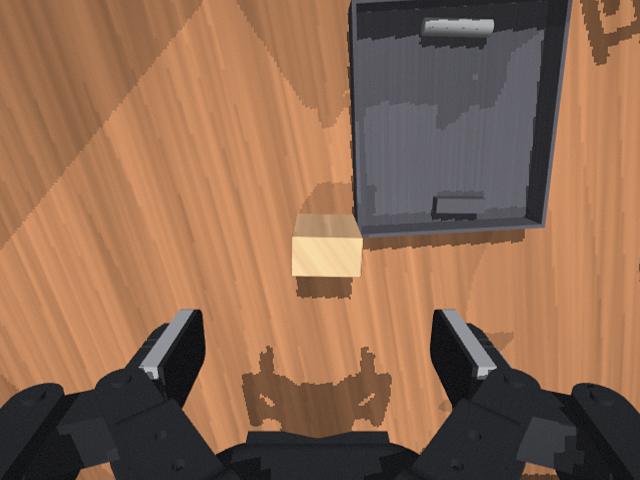

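The wrist view shows the block top at (327,255) px. It measures (449, 292, 70) mm with yaw -12.4°, which agrees with the top camera. I'll descend.

```bash
python3 - <<'E'
from h import *
plan([((449.3,291.7,160),-12.4,8),((449.3,291.7,26),-12.4,30)],nd=0)
E
```

```text
9
[[6.0, -4.0, 2.0, 0.006, 0.001, 0.0], [7.0, -4.0, 1.0, 0.006, 0.002, 0.0], [6.0, -4.0, 2.0, 0.006, 0.001, 0.0], [7.0, -5.0, 1.0, 0.005, 0.002, 0.0], [27.0, 0.0, 0.0, 0.0, -0.0, 0.0], [27.0, 0.0, 0.0, 0.0, -0.0, 0.0], [27.0, 0.0, 0.0, 0.0, -0.0, 0.0], [26.0, 0.0, 0.0, 0.0, -0.0, 0.0], [27.0, 0.0, 0.0, 0.0, -0.0, 0.0]]
end [448.9 291.7  25.7]
```

play_rows([
  [6,-4,2,0.006,0.001,0],
  [7,-4,1,0.006,0.002,0],
  [6,-4,2,0.006,0.001,0],
  [7,-5,1,0.005,0.002,0],
  [20,0,0,0,0,0],
  [20,0,0,0,0,0],
  [0,0,0,0,0,0],
])

```text
clock: 3.32
eef_pos: [0.4502, 0.2837, 0.1163]
orientation: [0.08, 0.703, -0.081, 0.702]
wrist_force: [1.1, -0.0, 0.2]
gripper_width: 0.0855
```

```bash
python3 - <<'E'
from h import *
where()
plan([((449.3,291.7,26),-12.4,22)],nd=0)
E
```

```text
t 3.325 p [450.2 283.7 116.3] psi -13.1 xax [-0.002 -0.002 -1.   ] F [ 1.1 -0.   0.2] w 85.5 q [ 0.35  0.57  1.77 -0.    0.8   0.58]
5
[[18.0, 2.0, -0.0, -0.002, -0.0, 0.0], [18.0, 1.0, -1.0, -0.002, -0.0, 0.001], [18.0, 2.0, -0.0, -0.003, -0.001, 0.0], [18.0, 1.0, -1.0, -0.002, -0.0, 0.001], [18.0, 2.0, -0.0, -0.003, -0.001, 0.0]]
end [449.8 291.9  26.3]
```

play_rows([
  [17,2,0,-0.002,0,0],
  [17,2,0,-0.003,0,0],
  [17,2,-1,-0.002,0,0],
  [17,1,0,-0.003,0,0],
  [12,1,0,-0.002,0,0],
  [0,0,0,0,0,0],
])

```text
clock: 4.08
eef_pos: [0.4532, 0.2922, 0.0333]
orientation: [0.077, 0.702, -0.076, 0.704]
wrist_force: [-0.2, -0.4, 0.6]
gripper_width: 0.0855
```

```bash
python3 - <<'E'
from h import *
where()
plan([((449.3,291.7,26),-12.4,22)],nd=0)
E
```

```text
t 4.075 p [453.2 292.2  33.3] psi -12.4 xax [ 0.002 -0.    -1.   ] F [-0.2 -0.4  0.6] w 85.5 q [ 0.37  0.73  1.79 -0.    0.62  0.58]
1
[[7.0, -1.0, -4.0, -0.0, 0.002, -0.0]]
end [449.1 292.1  26.3]
```

play_rows([
  [7,-1,-4,0,0.002,0],
  [0,0,0,0,0,0],
])

```text
clock: 4.32
eef_pos: [0.4492, 0.2922, 0.0265]
orientation: [0.077, 0.703, -0.076, 0.703]
wrist_force: [0.0, 0.3, -0.3]
gripper_width: 0.0854
```

play_rows([
  [0,0,0,0,0,0],
  [0,0,0,0,0,0],
  [0,0,0,0,0,0],
  [0,0,0,0,0,0],
  [0,0,0,0,0,0],
], fingers=-1, grip_force=80)

```text
clock: 4.95
eef_pos: [0.45, 0.2925, 0.0277]
orientation: [0.077, 0.702, -0.076, 0.704]
wrist_force: [0.3, 0.5, -1.3]
gripper_width: 0.0491
```

```bash
python3 - <<'E'
from h import *
where()
plan([((449,275,110),-12.4,30),((540,100,130),-11.5,35)],nd=0)
E
```

```text
t 4.95 p [450.  292.5  27.7] psi -12.4 xax [ 0.004  0.002 -1.   ] F [ 0.3  0.5 -1.3] w 49.1 q [0.37 0.73 1.8  0.   0.6  0.58]
9
[[-27.0, -6.0, 1.0, -0.0, 0.001, -0.001], [-28.0, -6.0, 1.0, -0.0, 0.001, -0.001], [-27.0, -5.0, 1.0, -0.0, 0.001, -0.0], [-3.0, -25.0, 21.0, -0.003, 0.0, -0.0], [-3.0, -25.0, 21.0, -0.003, 0.0, -0.0], [-4.0, -26.0, 21.0, -0.003, 0.0, -0.0], [-3.0, -25.0, 21.0, -0.002, 0.0, -0.0], [-4.0, -26.0, 21.0, -0.003, 0.0, -0.0], [-3.0, -25.0, 20.0, -0.002, 0.0, -0.0]]
end [539.7 100.5 129.6]
```

play_rows([
  [-25,-4,1,0,0.001,-0.001],
  [-28,-6,1,0,0.001,-0.001],
  [-28,-5,1,0,0.001,0],
  [-10,-30,20,0,0,0],
  [-10,-30,20,0,0,0],
  [-10,-30,21,0,0,0],
  [-5,-30,20,0,0,0],
  [-5,-25,15,0,0,0],
  [0,-15,5,0,0,0],
  [0,0,0,0,0,0],
])

```text
clock: 6.2
eef_pos: [0.5142, 0.0938, 0.1511]
orientation: [0.076, 0.704, -0.076, 0.702]
wrist_force: [-0.9, 0.4, -0.9]
gripper_width: 0.0494
```

```bash
python3 - <<'E'
from h import *
where()
p,d,c=snap('wrist','w2.png'); where()
E
```

```text
t 6.2 p [514.2  93.8 151.1] psi -12.3 xax [-0.002 -0.001 -1.   ] F [-0.9  0.4 -0.9] w 49.4 q [-0.03  0.51  1.76 -0.    0.87  0.18]
t 6.25 p [514.   94.4 151. ] psi -12.3 xax [-0.003 -0.001 -1.   ] F [ 0.5  0.4 -1.5] w 49.0 q [-0.03  0.51  1.76 -0.    0.87  0.18]
```

View pics/w2.png

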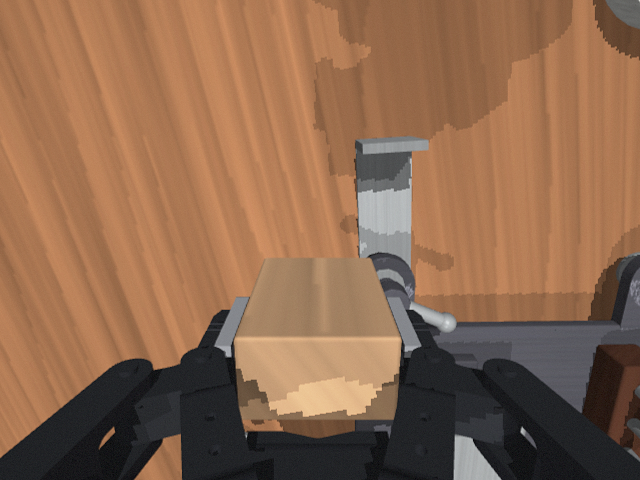

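The block is held squarely. The packing upright shows at (392,146) px and the flat leg at about (385,210). I'll refine the packing pose from this picture.

```bash
python3 - <<'E'
from h import *
p,d,c=load('w2'); W=cloud(d,c)
S=np.zeros((480,640),bool); S[130:250,340:440]=1
z=W[...,2]
def rr(m,n):
    P=W[m]; print(n,len(P),P.mean(0).round(4)*1000,[np.round(x,1) for x in cv2.minAreaRect((P[:,:2]*1000).astype(np.float32))])
rr(S&(z>.046)&(z<.054),'up top'); rr(S&(z>.012)&(z<.046),'up inner face'); 
m=S&(z>.004)&(z<.009); rr(m,'flat')
P=W[S&(z>.012)&(z<.045)]*1000; print(np.degrees(np.arctan(np.polyfit(P[:,0],P[:,1],1)[0])), np.percentile(P,[2,50,98],axis=0).round(1))
print('bench',np.median(z[10:100,50:250])*1000)
# flat edges per row
for v in (160,180,200,220,235):
    u=np.where(m[v])[0]
    if len(u): print(v,(W[v,u[0]]*1000).round(1),(W[v,u[-1]]*1000).round(1))
E
```

```text
up top 709 [572.1 140.6  49.9] [array([572.1, 140.5]), array([ 6.2, 40.2]), np.float64(81.4)]
up inner face 263 [569.2 143.4  29.7] [array([572. , 143.4]), array([ 5.9, 40.3]), np.float64(89.8)]
flat 5214 [565.6  98.4   6.1] [array([566.2, 101.3]), array([85.2, 40.4]), np.float64(81.3)]
-5.7022761385499106 [[552.  140.4  12.8]
 [568.8 143.4  29.5]
 [591.3 146.2  43.4]]
bench 0.019158922761977278
160 [551.1 132.2   5.6] [589.4 123.9   5.9]
180 [548.6 117.6   4.1] [587.3 109.6   6.5]
200 [546.4 103.2   6.9] [585.2  94.6   6.1]
220 [543.7  87.5   5. ] [582.1  79.6   6.8]
235 [542.2  76.1   6.6] [580.5  67.7   6.5]
```

```bash
python3 - <<'E'
from h import *
plan([((568.4,115.0,120),-8.7,15)],nd=0)
E
```

```text
5
[[6.0, 6.0, 10.0, -0.012, -0.0, 0.0], [6.0, 6.0, 10.0, -0.013, -0.001, 0.0], [6.0, 6.0, 10.0, -0.012, -0.0, 0.0], [6.0, 6.0, 10.0, -0.013, -0.001, 0.0], [7.0, 7.0, 10.0, -0.012, -0.0, 0.001]]
end [568.9 115.4 119.9]
```

play_rows([
  [6,6,10,-0.012,0,0],
  [6,6,10,-0.013,0,0],
  [6,6,10,-0.012,0,0],
  [6,6,10,-0.013,0,0],
  [3,3,4,-0.006,0,0],
  [0,0,0,0,0,0],
])

```text
clock: 7.0
eef_pos: [0.5647, 0.1176, 0.1203]
orientation: [0.053, 0.707, -0.053, 0.703]
wrist_force: [0.4, -0.2, -0.4]
gripper_width: 0.049
```

```bash
python3 - <<'E'
from h import *
where()
plan([((568.4,115.0,80),-8.7,16)],nd=0)
plan([((568.4,115.0,35),-8.7,18)],nd=0)
E
```

```text
t 7.0 p [564.7 117.6 120.3] psi -8.6 xax [-0.005  0.    -1.   ] F [ 0.4 -0.2 -0.4] w 49.0 q [0.01 0.61 1.65 0.   0.88 0.16]
3
[[13.0, -1.0, 1.0, 0.001, -0.002, 0.0], [14.0, -1.0, 2.0, 0.001, -0.001, 0.0], [13.0, -0.0, 1.0, 0.0, -0.002, 0.0]]
end [568.2 115.1  80.3]
5
[[17.0, -0.0, 1.0, 0.0, -0.001, 0.0], [17.0, -1.0, 1.0, 0.001, -0.001, 0.0], [17.0, -0.0, 1.0, 0.0, -0.001, 0.0], [17.0, -1.0, 1.0, 0.001, -0.001, 0.0], [17.0, -0.0, 0.0, 0.0, -0.001, 0.0]]
end [568.1 115.1  35.3]
```

play_rows([
  [13,-1,1,0,-0.002,0],
  [13,-1,1,0,-0.001,0],
  [8,0,1,0,-0.002,0],
  [0,0,0,0,0,0],
])

```text
clock: 7.5
eef_pos: [0.5659, 0.1145, 0.0836]
orientation: [0.053, 0.706, -0.053, 0.705]
wrist_force: [0.3, -1.1, -0.8]
gripper_width: 0.0492
```

```bash
python3 - <<'E'
from h import *
where()
plan([((568.4,115.0,35.5),-8.7,15)],nd=0)
E
```

```text
t 7.5 p [565.9 114.5  83.6] psi -8.6 xax [-0.002 -0.001 -1.   ] F [ 0.3 -1.1 -0.8] w 49.2 q [ 0.01  0.67  1.67 -0.    0.8   0.16]
4
[[12.0, 0.0, 1.0, 0.0, -0.0, 0.0], [12.0, 0.0, 0.0, 0.001, -0.001, 0.0], [12.0, 0.0, 1.0, 0.0, -0.0, 0.0], [12.0, 1.0, 0.0, 0.001, -0.001, 0.001]]
end [568.  115.1  35.6]
```

play_rows([
  [12,0,1,0,0,0],
  [12,0,0,0,0,0],
  [12,0,1,0,0,0],
  [7,0,0,0,0,0],
  [0,0,0,0,0,0],
])

```text
clock: 8.12
eef_pos: [0.5681, 0.1141, 0.0374]
orientation: [0.053, 0.706, -0.053, 0.705]
wrist_force: [0.1, -0.6, -0.7]
gripper_width: 0.0491
```

```bash
python3 - <<'E'
from h import *
where()
plan([((568.5,115.0,35.5),-8.7,15)],nd=0)
plan([((568.8+.15*37,115.0+.989*37,36),-8.7,8)],nd=0)
E
```

```text
t 8.125 p [568.1 114.1  37.4] psi -8.6 xax [-0.002 -0.001 -1.   ] F [ 0.1 -0.6 -0.7] w 49.1 q [ 0.01  0.75  1.68 -0.    0.71  0.16]
1
[[2.0, 1.0, 0.0, 0.002, -0.002, 0.001]]
end [568.3 115.1  35.4]
5
[[0.0, 8.0, 0.0, 0.0, -0.0, 0.0], [0.0, 8.0, 0.0, 0.0, -0.0, 0.0], [0.0, 7.0, 0.0, 0.001, -0.001, 0.0], [1.0, 8.0, 0.0, 0.0, -0.0, 0.0], [0.0, 7.0, 1.0, 0.001, -0.001, 0.001]]
end [574.8 151.5  36.4]
```

play_rows([
  [0,6,0,0,0,0],
  [0,5,0,0,0,0],
  [0,6,0,0,0,0],
  [0,6,0,0,0,0],
])

```text
clock: 8.62
eef_pos: [0.5696, 0.1262, 0.038]
orientation: [0.041, 0.708, -0.057, 0.703]
wrist_force: [-3.3, -21.2, 0.5]
gripper_width: 0.0493
```

```bash
python3 - <<'E'
from h import *
where()
p,d,c=snap('side','s1.png'); where()
cv2.imwrite('pics/s1c.png',cv2.resize(p[200:350,230:430],None,fx=3.5,fy=3.5))
E
```

```text
t 8.625 p [569.6 126.2  38. ] psi -8.0 xax [-0.009 -0.021 -1.   ] F [ -3.3 -21.2   0.5] w 49.3 q [ 0.04  0.75  1.66 -0.03  0.74  0.2 ]
t 8.675 p [569.5 126.4  38. ] psi -8.0 xax [-0.009 -0.021 -1.   ] F [ -1.6 -21.    0.8] w 49.4 q [ 0.04  0.75  1.66 -0.03  0.74  0.2 ]
```

View pics/s1c.png

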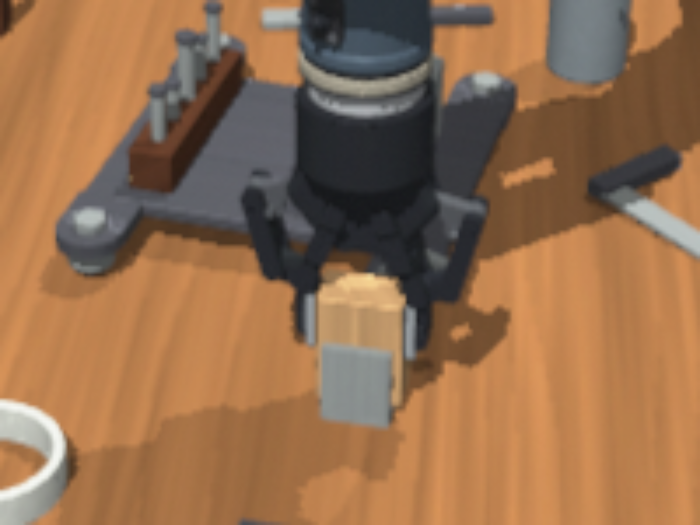

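In the side view the block lies flat against the upright (355,385 in the crop). The force is 21 N, so I'll push on a bit harder.

play_rows([
  [0,8,0,0,0,0],
  [0,8,0,0,0,0],
  [0,8,0,0,0,0],
])

```text
clock: 9.05
eef_pos: [0.5692, 0.1311, 0.0384]
orientation: [0.025, 0.712, -0.063, 0.699]
wrist_force: [-1.9, -23.4, 1.9]
gripper_width: 0.0491
```

```bash
python3 - <<'E'
from h import *
where()
E
```

```text
t 9.05 p [569.2 131.1  38.4] psi -7.2 xax [-0.022 -0.053 -0.998] F [ -1.9 -23.4   1.9] w 49.1 q [ 0.06  0.76  1.64 -0.07  0.77  0.24]
```

```bash
python3 - <<'E'
from h import *
plan([((569.2+.15*25,131.1+.989*25,38),-8.7,12)],nd=0)
E
```

```text
3
[[-0.0, 8.0, 0.0, 0.009, -0.005, 0.018], [-0.0, 9.0, 0.0, 0.009, -0.005, 0.019], [-0.0, 8.0, 0.0, 0.009, -0.004, 0.018]]
end [572.5 155.9  37.5]
```

play_rows([
  [0,10,0,0.01,-0.008,0.04],
  [0,10,0,0.01,-0.005,0.03],
  [0,10,0,0.01,-0.005,0.03],
])

```text
clock: 9.43
eef_pos: [0.5709, 0.147, 0.0378]
orientation: [0.06, 0.705, -0.043, 0.705]
wrist_force: [0.3, -1.0, -0.3]
gripper_width: 0.049
```

```bash
python3 - <<'E'
from h import *
where()
plan([((572.7,155,38),-8.7,12)],nd=0)
E
```

```text
t 9.425 p [570.9 147.   37.8] psi -8.3 xax [ 0.001  0.024 -1.   ] F [ 0.3 -1.  -0.3] w 49.0 q [0.05 0.75 1.66 0.04 0.72 0.17]
1
[[-0.0, 8.0, 1.0, 0.007, -0.002, -0.024]]
end [573.  154.8  38. ]
```

play_rows([
  [0,5,0,0.004,-0.001,-0.012],
  [0,5,0,0.003,-0.001,-0.012],
  [0,4,0,0,0,0],
  [0,0,0,0,0,0],
])

```text
clock: 9.93
eef_pos: [0.5734, 0.1633, 0.0386]
orientation: [0.052, 0.705, -0.054, 0.706]
wrist_force: [0.2, -1.7, -1.9]
gripper_width: 0.0494
```

```bash
python3 - <<'E'
from h import *
where()
p,d,c=snap('side','s2.png'); where()
cv2.imwrite('pics/s2c.png',cv2.resize(p[200:350,230:430],None,fx=3.5,fy=3.5))
E
```

```text
t 9.925 p [573.4 163.3  38.6] psi -8.6 xax [ 0.001 -0.002 -1.   ] F [ 0.2 -1.7 -1.9] w 49.4 q [ 0.09  0.76  1.64 -0.    0.74  0.24]
t 9.975 p [573.4 163.2  38.7] psi -8.7 xax [ 0.001 -0.002 -1.   ] F [-0.3  0.6 -1.4] w 49.6 q [ 0.09  0.76  1.64 -0.    0.74  0.24]
```

View pics/s2c.png

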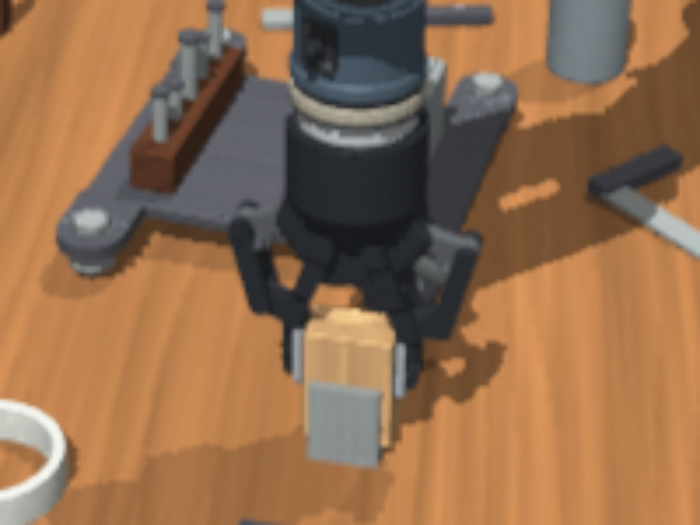

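The packing is out: the stand's corner has dropped and the upright sits at (345,425) in the crop, about 40 mm further out. Next I'll back off, lift and set the block down.

```bash
python3 - <<'E'
from h import *
plan([((572.6,159,39),None,5),((565,165,105),None,30),((450,238,90),-12,35),],nd=0)
E
```

```text
8
[[-0.0, -4.0, -0.0, 0.0, 0.0, 0.0], [-22.0, 1.0, -3.0, 0.0, 0.0, 0.0], [-22.0, 2.0, -3.0, 0.0, 0.0, 0.0], [-22.0, 1.0, -2.0, 0.0, 0.0, 0.0], [4.0, 14.0, -31.0, 0.015, 0.0, 0.0], [3.0, 13.0, -32.0, 0.014, 0.001, 0.001], [4.0, 13.0, -32.0, 0.015, 0.0, 0.0], [3.0, 13.0, -31.0, 0.014, 0.001, 0.001]]
end [450.4 238.4  90.4]
```

play_rows([
  [0,-4,0,0,0,0],
  [-20,0,-3,0,0,0],
  [-24,0,-3,0,0,0],
  [-22,2,-4,0,0,0],
  [3,14,-31,0.015,0,0],
  [3,14,-31,0.015,0,0],
  [3,13,-30,0.015,0,0],
  [3,10,-18,0.014,0,0],
  [3,3,-6,0,0,0],
  [0,0,0,0,0,0],
])

```text
clock: 11.22
eef_pos: [0.4594, 0.2381, 0.1023]
orientation: [0.078, 0.697, -0.075, 0.709]
wrist_force: [0.6, 0.1, -0.5]
gripper_width: 0.0491
```

```bash
python3 - <<'E'
from h import *
where()
plan([((450,240,30),-12,16)],nd=0)
E
```

```text
t 11.225 p [459.4 238.1 102.3] psi -12.4 xax [ 0.017  0.003 -1.   ] F [ 0.6  0.1 -0.5] w 49.1 q [ 0.26  0.58  1.83 -0.    0.72  0.48]
5
[[14.0, -0.0, -2.0, -0.001, 0.003, -0.001], [15.0, -0.0, -2.0, -0.001, 0.003, -0.001], [14.0, -0.0, -2.0, -0.002, 0.003, -0.001], [15.0, -0.0, -2.0, -0.001, 0.004, -0.002], [14.0, -0.0, -2.0, -0.002, 0.003, -0.001]]
end [450.4 240.3  30.3]
```

play_rows([
  [14,0,-2,0,0.004,0],
  [15,0,-2,0,0.004,0],
  [15,0,-1,0,0.004,0],
  [14,0,-1,0,0.003,0],
  [7,0,0,0,0.002,0],
  [0,0,0,0,0,0],
])

```text
clock: 11.98
eef_pos: [0.4563, 0.2382, 0.0316]
orientation: [0.08, 0.703, -0.075, 0.702]
wrist_force: [-0.2, 0.0, -0.5]
gripper_width: 0.0491
```

```bash
python3 - <<'E'
from h import *
where()
plan([((455,240,28.3),-12,16)],nd=0)
E
```

```text
t 11.975 p [456.3 238.2  31.6] psi -12.6 xax [-0.     0.006 -1.   ] F [-0.2  0.  -0.5] w 49.1 q [0.26 0.71 1.85 0.01 0.57 0.47]
1
[[3.0, 1.0, -2.0, -0.01, -0.002, -0.006]]
end [454.5 239.6  28.6]
```

play_rows([
  [2,0,0,0,0,-0.005],
  [1,0,0,0,0,0],
  [0,0,0,0,0,0],
])

```text
clock: 12.35
eef_pos: [0.457, 0.2385, 0.0292]
orientation: [0.078, 0.703, -0.077, 0.703]
wrist_force: [-0.3, 1.5, 0.8]
gripper_width: 0.0494
```

```bash
python3 - <<'E'
from h import *
where()
E
```

```text
t 12.35 p [457.  238.5  29.2] psi -12.5 xax [ 0.     0.002 -1.   ] F [-0.3  1.5  0.8] w 49.4 q [0.26 0.72 1.85 0.   0.57 0.48]
```

play_rows([
  [2,0,0,0,0,0],
  [1,0,0,0,0,0],
])

```text
clock: 12.6
eef_pos: [0.4573, 0.2387, 0.0274]
orientation: [0.078, 0.702, -0.076, 0.703]
wrist_force: [-1.5, -1.5, 12.5]
gripper_width: 0.0495
```

play_rows([
  [0,0,0,0,0,0],
  [0,0,0,0,0,0],
  [0,0,0,0,0,0],
  [0,0,0,0,0,0],
], fingers=1)

```text
clock: 13.1
eef_pos: [0.4577, 0.2388, 0.0277]
orientation: [0.078, 0.702, -0.076, 0.704]
wrist_force: [0.3, -0.2, -0.3]
gripper_width: 0.0857
```

```bash
python3 - <<'E'
from h import *
where()
plan([((457,237,115),None,30),((540,140,190),None,35),((565,105,200),30,35)],nd=0)
E
```

```text
t 13.1 p [457.7 238.8  27.7] psi -12.5 xax [ 0.003  0.002 -1.   ] F [ 0.3 -0.2 -0.3] w 85.7 q [0.26 0.72 1.85 0.   0.57 0.48]
13
[[-29.0, -1.0, -0.0, 0.0, 0.0, 0.0], [-29.0, -0.0, -0.0, 0.0, 0.0, 0.0], [-29.0, -1.0, -0.0, 0.0, 0.0, 0.0], [-15.0, -15.0, 20.0, 0.0, 0.0, 0.0], [-15.0, -15.0, 21.0, 0.0, 0.0, 0.0], [-15.0, -15.0, 20.0, 0.0, 0.0, 0.0], [-15.0, -16.0, 21.0, 0.0, 0.0, 0.0], [-15.0, -15.0, 20.0, 0.0, 0.0, 0.0], [-2.0, -6.0, 6.0, -0.148, 0.001, -0.0], [-2.0, -7.0, 6.0, -0.149, 0.001, -0.001], [-2.0, -7.0, 4.0, -0.148, 0.0, -0.0], [-2.0, -8.0, 4.0, -0.149, 0.001, -0.001], [-2.0, -8.0, 2.0, -0.148, 0.0, -0.0]]
end [564.9 105.3 199.7]
```

```bash
python3 - <<'E'
from h import *
plan([((457,237,115),None,30),((573,185,160),81.3,35)],nd=0)
E
```

```text
13
[[-29.0, -1.0, -0.0, 0.0, 0.0, 0.0], [-29.0, -0.0, -0.0, 0.0, 0.0, 0.0], [-29.0, -1.0, -0.0, 0.0, 0.0, 0.0], [-5.0, -3.0, 12.0, -0.164, 0.0, -0.0], [-4.0, -4.0, 12.0, -0.164, 0.0, -0.0], [-5.0, -6.0, 11.0, -0.164, 0.0, 0.0], [-4.0, -8.0, 10.0, -0.164, 0.001, 0.0], [-5.0, -10.0, 8.0, -0.164, 0.0, 0.0], [-4.0, -11.0, 7.0, -0.164, 0.001, 0.0], [-5.0, -12.0, 5.0, -0.163, 0.0, 0.0], [-4.0, -12.0, 3.0, -0.164, 0.001, 0.0], [-5.0, -13.0, 1.0, -0.163, 0.0, 0.0], [-4.0, -12.0, -2.0, -0.164, 0.001, 0.0]]
end [572.7 185.1 159.9]
```

play_rows([
  [-25,0,0,0,0,0],
  [-29,0,0,0,0,0],
  [-29,-1,0,0,0,0],
  [-5,-3,12,-0.164,0,0],
  [-4,-4,12,-0.164,0,0],
  [-5,-6,11,-0.164,0,0],
  [-4,-8,10,-0.164,0,0],
  [-5,-10,8,-0.164,0,0],
  [-4,-11,7,-0.164,0,0],
  [-5,-12,5,-0.163,0,0],
  [-4,-12,3,-0.164,0,0],
  [-3,-11,1,-0.163,0,0],
  [0,-5,-2,-0.1,0,0],
  [0,0,0,0,0,0],
])

```text
clock: 14.85
eef_pos: [0.5658, 0.1894, 0.1511]
orientation: [-0.456, 0.54, 0.459, 0.538]
wrist_force: [0.3, -0.3, 0.3]
gripper_width: 0.0849
```

```bash
python3 - <<'E'
from h import *
where()
p,d,c=snap('wrist','w3.png'); where()
p,d,c=snap('top','t3.png')
cv2.imwrite('pics/t3c.png',cv2.resize(p[150:310,130:440],None,fx=2.58,fy=2.58,interpolation=cv2.INTER_CUBIC))
E
```

```text
t 14.85 p [565.8 189.4 151.1] psi 80.6 xax [-0.004  0.001 -1.   ] F [ 0.3 -0.3  0.3] w 84.9 q [ 0.14  0.59  1.58  0.    0.98 -1.27]
t 14.9 p [565.5 189.6 151. ] psi 80.6 xax [-0.004  0.001 -1.   ] F [0.3 0.2 0.5] w 85.4 q [ 0.14  0.59  1.58  0.    0.98 -1.27]
```

View pics/w3.png

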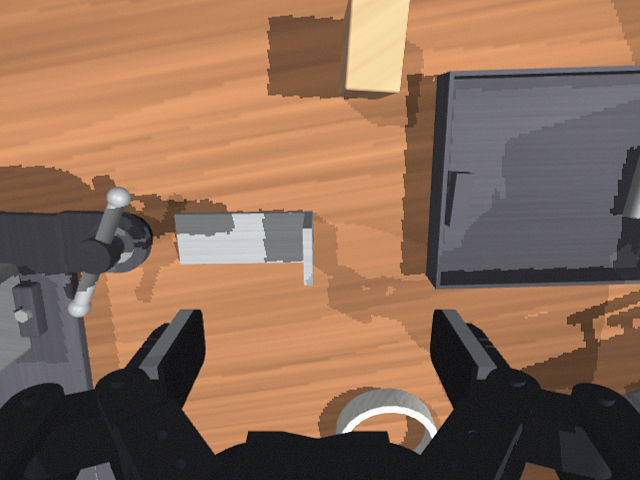

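View pics/t3c.png

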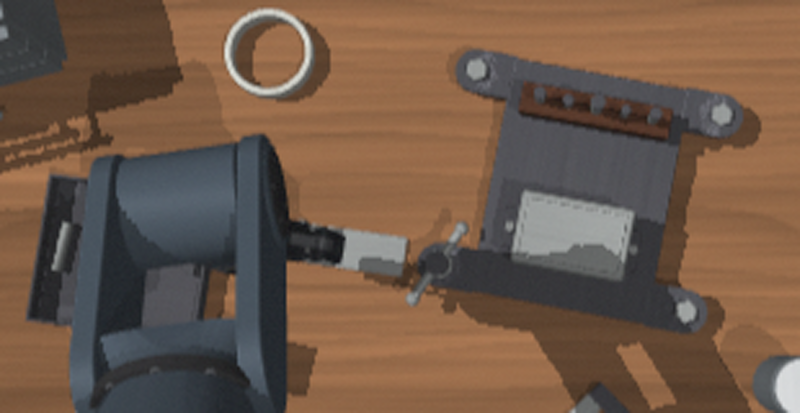

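In the wrist view the packing lies clear of the foot: upright top at (308,255), flat leg (180–305, 240). The block stands at (375,50) and the tray is on the right.

```bash
python3 - <<'E'
from h import *
p,d,c=load('w3'); W=cloud(d,c); z=W[...,2]
def rr(m,n):
    P=W[m]; print(n,len(P),P.mean(0).round(4)*1000,[np.round(x,1) for x in cv2.minAreaRect((P[:,:2]*1000).astype(np.float32))])
def win(u0,u1,v0,v1):
    m=np.zeros((480,640),bool); m[v0:v1,u0:u1]=1; return m
S=win(165,330,200,300)
rr(S&(z>.046)&(z<.054),'up top'); rr(S&(z>.004)&(z<.009),'flat')
m=win(60,150,170,330)&(z>.058)&(z<.085); rr(m,'bar')
for u,v in((117,197),(79,309),(98,253),(140,245),(455,190),(450,220),(630,190),(442,180),(435,285),(445,75),(370,60),(375,405),(390,425)): print(u,v,(W[v,u]*1000).round(1))
E
```

```text
up top 535 [575.2 180.5  49.9] [array([575.9, 180.4]), array([ 6. , 40.3]), np.float64(81.0)]
flat 6288 [567.4 127.9   6.1] [array([568.7, 131.3]), array([105.1,  40.9]), np.float64(81.4)]
bar 578 [555.2  41.   58.6] [array([563.1,  32.5]), array([22.1, 56.6]), np.float64(45.7)]
117 197 [515.7  71.1  55.5]
79 309 [584.9  22.9  57.2]
98 253 [548.3  49.3  58.4]
140 245 [555.6  60.1  25.4]
455 190 [554.8 291.1  14.8]
450 220 [576.7 286.3  14.3]
630 190 [577.5 421.3   7.3]
442 180 [543.7 279.   26.2]
435 285 [621.7 268.6  25.6]
445 75 [476.8 287.7  19.3]
370 60 [465.6 233.1  71.3]
375 405 [727.5 211.7  19.2]
390 425 [ 7.687e+02  2.235e+02 -3.000e-01]
```

```bash
python3 - <<'E'
from h import *
plan([((575.7,180.4,110),81.2,15),((575.7,180.4,26),81.2,18)],nd=0)
E
```

```text
8
[[14.0, -4.0, -2.0, -0.003, 0.0, -0.002], [13.0, -4.0, -3.0, -0.004, 0.0, -0.001], [14.0, -4.0, -3.0, -0.003, 0.0, -0.002], [17.0, 0.0, 0.0, -0.0, 0.0, 0.0], [17.0, 0.0, 0.0, -0.0, 0.0, 0.0], [17.0, 0.0, 0.0, -0.0, 0.0, 0.0], [16.0, 0.0, 0.0, -0.0, 0.0, 0.0], [17.0, 0.0, 0.0, -0.0, 0.0, 0.0]]
end [575.8 179.9  26. ]
```

play_rows([
  [14,-4,-2,-0.003,0,-0.002],
  [13,-4,-3,-0.004,0,-0.001],
  [14,-3,-2,-0.003,0,-0.002],
  [15,0,0,0,0,0],
  [10,0,0,0,0,0],
  [0,0,0,0,0,0],
])

```text
clock: 15.7
eef_pos: [0.5735, 0.1805, 0.0784]
orientation: [-0.459, 0.538, 0.461, 0.536]
wrist_force: [-0.1, 0.2, -0.1]
gripper_width: 0.0855
```

```bash
python3 - <<'E'
from h import *
where()
plan([((575.7,180.4,26),81.2,15)],nd=0)
E
```

```text
t 15.7 p [573.5 180.5  78.4] psi 81.1 xax [-0.004 -0.    -1.   ] F [-0.1  0.2 -0.1] w 85.5 q [ 0.12  0.7   1.61 -0.    0.84 -1.3 ]
4
[[13.0, -1.0, 0.0, -0.0, -0.0, -0.001], [13.0, -0.0, 0.0, -0.0, -0.0, -0.001], [13.0, -1.0, 0.0, -0.001, -0.001, -0.001], [13.0, -0.0, 0.0, -0.0, -0.0, -0.001]]
end [575.4 180.2  26.4]
```

play_rows([
  [13,-1,0,0,0,-0.001],
  [13,0,0,0,0,-0.001],
  [13,-1,0,0,0,-0.001],
  [10,0,0,0,0,-0.001],
  [0,0,0,0,0,0],
])

```text
clock: 16.32
eef_pos: [0.576, 0.1805, 0.0263]
orientation: [-0.461, 0.537, 0.459, 0.537]
wrist_force: [-0.4, 0.1, -0.7]
gripper_width: 0.0851
```

play_rows([
  [0,0,0,0,0,0],
  [0,0,0,0,0,0],
  [0,0,0,0,0,0],
  [0,0,0,0,0,0],
  [0,0,0,0,0,0],
  [0,0,0,0,0,0],
], fingers=-1, grip_force=100)

```text
clock: 17.08
eef_pos: [0.5771, 0.1807, 0.0278]
orientation: [-0.461, 0.536, 0.459, 0.538]
wrist_force: [-0.4, -1.0, -0.3]
gripper_width: 0.004
```

```bash
python3 - <<'E'
from h import *
where()
plan([((575.7,183,100),81.2,20),((580,270,130),40,35),((609.5,354.6,110),-8,35)],nd=0)
E
```

```text
t 17.075 p [577.1 180.7  27.8] psi 81.2 xax [ 0.005 -0.001 -1.   ] F [-0.4 -1.  -0.3] w 4.0 q [ 0.12  0.78  1.62 -0.    0.73 -1.3 ]
14
[[-18.0, 0.0, 1.0, -0.0, 0.0, 0.001], [-18.0, 0.0, 0.0, -0.0, 0.0, 0.001], [-18.0, 1.0, 1.0, -0.0, 0.0, 0.001], [-18.0, 0.0, 0.0, -0.001, 0.0, 0.002], [-6.0, 2.0, 17.0, 0.144, -0.0, -0.0], [-6.0, 4.0, 17.0, 0.144, -0.0, -0.0], [-6.0, 7.0, 16.0, 0.144, -0.0, -0.0], [-6.0, 9.0, 15.0, 0.144, -0.0, -0.0], [-6.0, 11.0, 14.0, 0.143, -0.0, -0.0], [4.0, 9.0, 15.0, 0.168, -0.0, -0.0], [4.0, 12.0, 14.0, 0.168, -0.0, -0.0], [4.0, 14.0, 11.0, 0.167, -0.0, -0.0], [4.0, 15.0, 9.0, 0.168, -0.0, -0.0], [4.0, 17.0, 7.0, 0.167, -0.0, -0.0]]
end [609.8 354.7 109.8]
```

play_rows([
  [-16,0,0,0,0,0],
  [-18,0,0,0,0,0],
  [-18,0,0,0,0,0],
  [-20,0,0,0,0,0.002],
  [-10,2,16,0.14,0,0],
  [-8,4,16,0.14,0,0],
  [-6,7,16,0.14,0,0],
  [-6,9,15,0.14,0,0],
  [-6,11,14,0.14,0,0],
  [4,9,15,0.16,0,0],
  [4,12,14,0.16,0,0],
  [0,14,11,0.16,0,0],
  [0,12,8,0.15,0,0],
  [0,6,3,0.08,0,0],
  [0,0,0,0,0,0],
])

```text
clock: 18.95
eef_pos: [0.6072, 0.3414, 0.1507]
orientation: [0.015, 0.701, -0.013, 0.713]
wrist_force: [0.2, 0.7, -2.3]
gripper_width: 0.004
```

```bash
python3 - <<'E'
from h import *
where()
p,d,c=snap('side','s4.png')
plan([((609.5,354.6,90),-8,15)],nd=0)
E
```

```text
t 18.95 p [607.2 341.4 150.7] psi -2.3 xax [ 0.016  0.003 -1.   ] F [ 0.2  0.7 -2.3] w 4.0 q [ 0.35  0.71  1.32 -0.    1.1   0.39]
5
[[12.0, 3.0, 0.0, 0.02, 0.003, -0.001], [12.0, 3.0, 0.0, 0.02, 0.003, -0.001], [12.0, 3.0, 0.0, 0.02, 0.003, -0.001], [12.0, 2.0, 0.0, 0.02, 0.003, -0.001], [13.0, 3.0, 1.0, 0.02, 0.004, -0.0]]
end [609.8 355.   89.8]
```

View pics/s4.png

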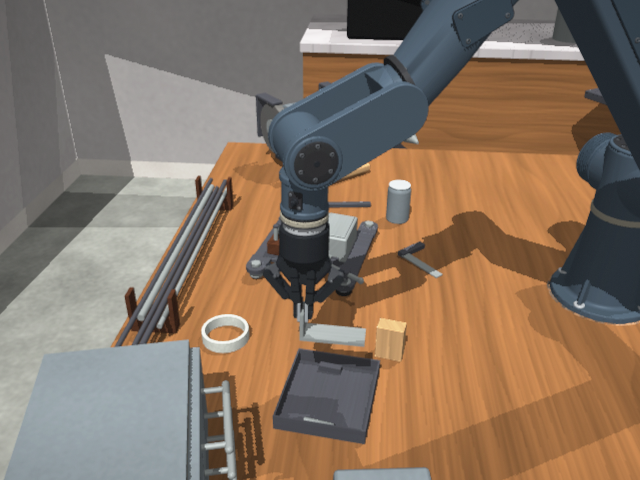

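The side view shows the packing held level at (335,335), with the tray at (330,395) below. I'll lower it in.

play_rows([
  [12,3,0,0.02,0.003,0],
  [12,3,0,0.02,0.003,0],
  [12,3,0,0.02,0.003,0],
  [12,2,0,0.02,0.003,0],
  [8,1,0,0.01,0.003,0],
  [0,0,0,0,0,0],
])

```text
clock: 19.75
eef_pos: [0.6072, 0.3523, 0.0894]
orientation: [0.048, 0.707, -0.047, 0.704]
wrist_force: [0.1, 0.3, -2.5]
gripper_width: 0.0041
```

```bash
python3 - <<'E'
from h import *
where()
p,d,c=snap('wrist','w4.png')
plan([((609.5,354.6,36),-8,12)],nd=0)
E
```

```text
t 19.75 p [607.2 352.3  89.4] psi -7.7 xax [-0.004  0.002 -1.   ] F [ 0.1  0.3 -2.5] w 4.1 q [0.37 0.79 1.33 0.   1.03 0.5 ]
5
[[11.0, 0.0, 0.0, 0.001, -0.001, -0.0], [11.0, 1.0, 0.0, 0.001, -0.001, -0.001], [11.0, 0.0, 1.0, 0.001, -0.0, -0.0], [10.0, 1.0, 0.0, 0.001, -0.001, -0.001], [11.0, 0.0, 1.0, 0.0, -0.0, -0.0]]
end [609.6 354.2  35.9]
```

View pics/w4.png

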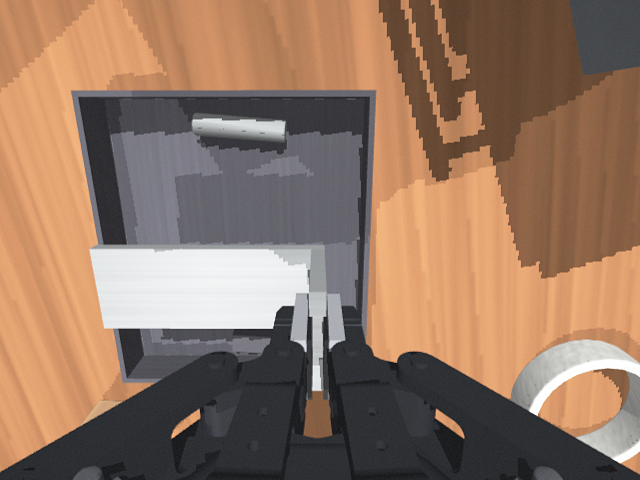

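```bash
python3 - <<'E'
from h import *
p,d,c=load('w4'); W=cloud(d,c)*1000
for n,u,v in (('leg far end',97,255),('leg near end',108,322),('leg right',295,260),('tray wall TL',76,95),('TR',372,95),('BL',128,378),('left wall',103,240),('right wall',368,260),('floor',200,190)): print(n,W[v,u].round(1))
E
```

```text
leg far end [510.7 382.2  67.7]
leg near end [506.2 349.2  68.3]
leg right [598.5 368.2  68.1]
tray wall TL [500.2 453.7  28.4]
TR [644.6 434.2  27. ]
BL [479.3 290.1  27.5]
left wall [490.2 379.1  26.9]
right wall [634.2 348.6  28.7]
floor [542.1 396.1   3.8]
```

The packing clears both tray walls: leg end at x≈508 against a wall at 490, upright at 607 against a wall at 635. Lowering.

play_rows([
  [11,0,0,0,-0.001,0],
  [11,1,0,0,-0.001,0],
  [11,0,1,0,0,0],
  [10,1,0,0,-0.001,0],
  [7,0,1,0,0,0],
  [0,0,0,0,0,0],
])

```text
clock: 20.55
eef_pos: [0.6104, 0.3544, 0.0369]
orientation: [0.049, 0.705, -0.047, 0.706]
wrist_force: [0.2, 0.2, -2.8]
gripper_width: 0.004
```

```bash
python3 - <<'E'
from h import *
where()
E
```

```text
t 20.55 p [610.4 354.4  36.9] psi -7.7 xax [ 0.001  0.003 -1.   ] F [ 0.2  0.2 -2.8] w 4.0 q [0.37 0.86 1.34 0.   0.94 0.5 ]
```

play_rows([
  [4,0,0,0,0,0],
  [2,0,0,0,0,0],
  [0,0,0,0,0,0],
])

```text
clock: 20.92
eef_pos: [0.611, 0.3547, 0.0314]
orientation: [0.049, 0.705, -0.047, 0.706]
wrist_force: [-0.5, -0.5, -3.6]
gripper_width: 0.0042
```

```bash
python3 - <<'E'
from h import *
where()
E
```

```text
t 20.925 p [611.  354.7  31.4] psi -7.7 xax [ 0.003  0.003 -1.   ] F [-0.5 -0.5 -3.6] w 4.2 q [0.37 0.87 1.34 0.   0.93 0.5 ]
```

play_rows([
  [1,0,0,0,0,0],
  [0,0,0,0,0,0],
])

```text
clock: 21.18
eef_pos: [0.6112, 0.3548, 0.0312]
orientation: [0.049, 0.704, -0.046, 0.707]
wrist_force: [-0.2, 0.0, -2.0]
gripper_width: 0.0038
```

play_rows([
  [0,0,0,0,0,0],
  [0,0,0,0,0,0],
  [0,0,0,0,0,0],
], fingers=-0.4)

```text
clock: 21.55
eef_pos: [0.6124, 0.3553, 0.0326]
orientation: [0.05, 0.703, -0.046, 0.708]
wrist_force: [-0.7, 0.1, -0.0]
gripper_width: 0.0255
```

```bash
python3 - <<'E'
from h import *
where()
plan([((605,354.7,110),None,25),((545,220,150),None,40)],nd=0)
E
```

```text
t 21.55 p [612.4 355.3  32.6] psi -7.8 xax [ 0.007  0.005 -1.   ] F [-0.7  0.1 -0. ] w 25.5 q [0.37 0.87 1.34 0.   0.93 0.5 ]
8
[[-19.0, -0.0, -2.0, 0.0, 0.0, 0.0], [-19.0, -0.0, -2.0, 0.0, 0.0, 0.0], [-20.0, -1.0, -1.0, 0.0, 0.0, 0.0], [-19.0, -0.0, -2.0, 0.0, 0.0, 0.0], [-10.0, -35.0, -10.0, 0.0, 0.0, 0.0], [-10.0, -36.0, -10.0, 0.0, 0.0, 0.0], [-11.0, -35.0, -10.0, 0.0, 0.0, 0.0], [-10.0, -36.0, -11.0, 0.0, 0.0, 0.0]]
end [544.8 219.5 149.6]
```

play_rows([
  [-15,0,0,0,0,0],
  [-20,0,0,0,0,0],
  [-25,0,-2,0,0,0],
  [-25,0,-2,0,0,0],
  [-20,-30,-8,0,0,0],
  [-20,-36,-8,0,0,0],
  [-15,-40,-8,0,0,0],
  [-10,-40,-8,0,0,0],
  [-10,-40,0,0,0,0],
  [0,-20,0,0,0,0],
  [0,0,0,0,0,0],
], fingers=-1)

```text
clock: 22.92
eef_pos: [0.5473, 0.1503, 0.2085]
orientation: [0.05, 0.698, -0.044, 0.713]
wrist_force: [1.0, 0.6, -2.2]
gripper_width: 0.0021
```

```bash
python3 - <<'E'
from h import *
where()
p,d,c=snap('wrist','w5.png')
E
```

```text
t 22.925 p [547.3 150.3 208.5] psi -7.6 xax [ 0.021  0.006 -1.   ] F [ 1.   0.6 -2.2] w 2.1 q [0.07 0.47 1.62 0.01 1.03 0.2 ]
```

View pics/w5.png

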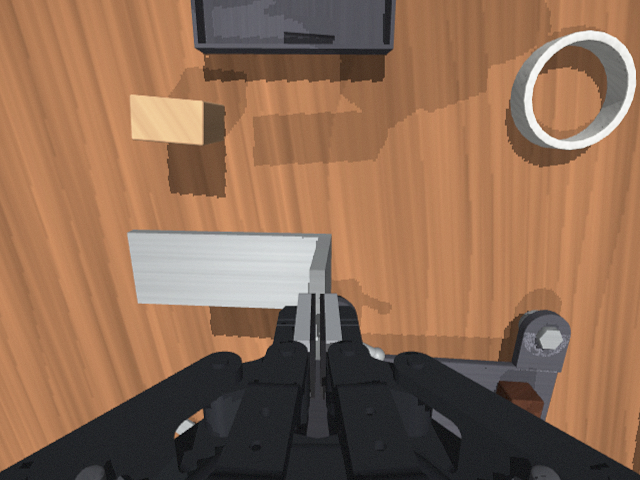

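My mistake: I closed the fingers as the lift began, so they caught the packing again. It is still held, with the upright at (320,265) px. I'll work out its pose in hand and put it back.

```bash
python3 - <<'E'
from h import *
where()
p,d,c=load('w5'); W=cloud(d,c)*1000
for n,u,v in (('leg far end',134,240),('leg near end',145,298),('leg right',300,245),('leg r near',285,295),('upr top far',326,237),('upr top',318,285),('inner face',314,240)): print(n,W[v,u].round(1))
S=np.zeros((480,640),bool);S[235:300,140:285]=1
P=W[S];A=np.c_[P[:,:2],np.ones(len(P))];print(np.linalg.lstsq(A,P[:,2],rcond=None)[0], P[:,2].mean())
print([np.round(x,1) for x in cv2.minAreaRect(P[:,:2].astype(np.float32))])
E
```

```text
t 22.975 p [547.7 151.1 208.6] psi -7.6 xax [ 0.022  0.006 -1.   ] F [ 0.  -0.8 -2.4] w 2.0 q [0.07 0.47 1.62 0.01 1.03 0.2 ]
leg far end [456.  178.2 157.7]
leg near end [453.  145.5 157.7]
leg right [540.9 166.6 167.1]
leg r near [529.  139.8 164.8]
upr top far [554.2 169.2 168.1]
upr top [553.6 224.9 351.7]
inner face [548.1 167.9 166.1]
[  0.21509193   0.44058384 -13.99156432] 162.4744864835158
[array([501.3, 184.9]), array([106.1,  78.1]), np.float64(73.7)]
```

```bash
python3 - <<'E'
from h import *
plan([((609,354.6,165),-7.8,20)],nd=0)
E
```

```text
11
[[4.0, 19.0, 3.0, 0.0, 0.002, -0.001], [4.0, 19.0, 3.0, 0.0, 0.002, -0.001], [4.0, 19.0, 3.0, 0.0, 0.002, -0.001], [4.0, 19.0, 3.0, 0.001, 0.002, -0.001], [4.0, 19.0, 3.0, 0.0, 0.002, -0.001], [4.0, 19.0, 3.0, 0.001, 0.002, -0.001], [4.0, 19.0, 3.0, 0.0, 0.002, -0.001], [4.0, 19.0, 3.0, 0.001, 0.002, -0.001], [4.0, 19.0, 3.0, 0.0, 0.002, -0.0], [4.0, 19.0, 3.0, 0.001, 0.001, -0.001], [5.0, 20.0, 3.0, 0.0, 0.002, -0.0]]
end [608.8 354.9 164.9]
```

play_rows([
  [2,8,1,0,0.002,0],
  [3,13,2,0,0.002,0],
  [4,17,3,0,0.002,0],
  [4,19,3,0,0.002,0],
  [4,19,3,0,0.002,0],
  [4,19,3,0,0.002,0],
  [4,19,3,0,0.002,0],
  [4,19,3,0,0.002,0],
  [4,19,3,0,0.002,0],
  [4,17,3,0,0.002,0],
  [3,13,2,0,0,0],
  [2,8,2,0,0,0],
  [0,3,0,0,0,0],
  [0,0,0,0,0,0],
])

```text
clock: 24.72
eef_pos: [0.6074, 0.3567, 0.1645]
orientation: [0.048, 0.706, -0.042, 0.705]
wrist_force: [-0.6, -0.4, -2.9]
gripper_width: 0.0017
```

```bash
python3 - <<'E'
from h import *
where()
p,d,c=snap('wrist','w6.png');W=cloud(d,c)*1000
for n,u,v in (('leg far end',134,240),('leg near end',145,298),('leg right',300,245)): print(n,W[v,u].round(1))
plan([((611,356,90),-7.8,14)],nd=0)
E
```

```text
t 24.725 p [607.4 356.7 164.5] psi -7.3 xax [ 0.     0.009 -1.   ] F [-0.6 -0.4 -2.9] w 1.7 q [0.37 0.7  1.28 0.01 1.16 0.49]
leg far end [514.9 384.3 115.8]
leg near end [511.3 350.9 114.2]
leg right [600.  373.  122.8]
6
[[12.0, -0.0, 1.0, 0.001, -0.0, -0.002], [13.0, -0.0, 1.0, 0.002, -0.0, -0.001], [12.0, -0.0, 0.0, 0.001, -0.0, -0.002], [13.0, -0.0, 1.0, 0.002, -0.0, -0.001], [12.0, -0.0, 0.0, 0.001, -0.001, -0.002], [13.0, -0.0, 1.0, 0.002, -0.0, -0.001]]
end [611.3 356.4  89.5]
```

View pics/w6.png

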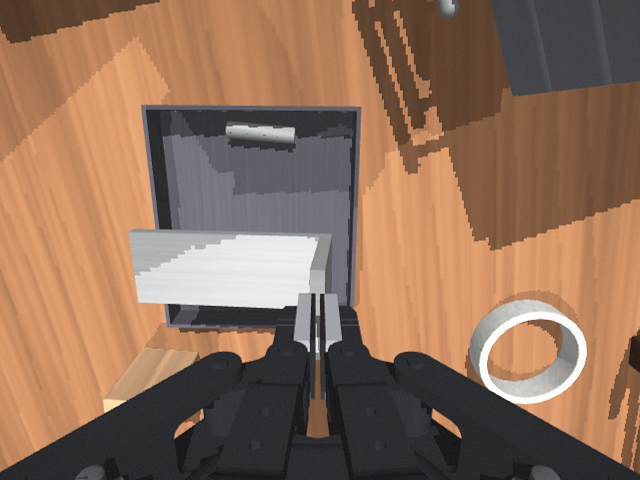

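play_rows([
  [10,0,1,0,0,0],
  [13,0,1,0,0,0],
  [13,0,0,0,0,0],
  [13,0,0,0,0,0],
  [13,0,0,0,0,0],
  [13,0,0,0,0,0],
  [10,0,0,0,0,0],
  [5,0,0,0,0,0],
  [0,0,0,0,0,0],
])

```text
clock: 25.9
eef_pos: [0.6087, 0.3554, 0.0668]
orientation: [0.048, 0.707, -0.043, 0.704]
wrist_force: [0.4, 0.7, -2.5]
gripper_width: 0.0022
```

```bash
python3 - <<'E'
from h import *
where()
E
```

```text
t 25.9 p [608.7 355.4  66.8] psi -7.4 xax [-0.003  0.008 -1.   ] F [ 0.4  0.7 -2.5] w 2.2 q [0.37 0.82 1.33 0.01 0.99 0.49]
```

play_rows([
  [6,0,0,0,0,0],
  [4,0,0,0,0,0],
  [3,0,0,0,0,0],
  [2,0,0,0,0,0],
  [0,0,0,0,0,0],
])

```text
clock: 26.52
eef_pos: [0.6104, 0.3561, 0.0529]
orientation: [0.049, 0.705, -0.042, 0.706]
wrist_force: [-0.3, 0.7, -1.7]
gripper_width: 0.002
```

```bash
python3 - <<'E'
from h import *
where()
p,d,c=snap('wrist','w7.png');W=cloud(d,c)*1000
for n,u,v in (('leg far end',134,240),('leg near end',145,298),('leg right',300,245)): print(n,W[v,u].round(1))
E
```

```text
t 26.525 p [610.4 356.1  52.9] psi -7.4 xax [ 0.001  0.009 -1.   ] F [-0.3  0.7 -1.7] w 2.0 q [0.37 0.84 1.33 0.01 0.96 0.49]
leg far end [520.8 385.1   9.4]
leg near end [517.8 353.    8.8]
leg right [603.1 372.5  11.6]
```

play_rows([
  [2,0,0,0,0,0],
  [1,0,0,0,0,0],
  [0,0,0,0,0,0],
])

```text
clock: 26.95
eef_pos: [0.611, 0.3563, 0.0504]
orientation: [0.049, 0.705, -0.042, 0.706]
wrist_force: [-0.2, 0.5, -2.4]
gripper_width: 0.002
```

play_rows([
  [0,0,0,0,0,0],
  [0,0,0,0,0,0],
  [0,0,0,0,0,0],
], fingers=-0.3)

```text
clock: 27.32
eef_pos: [0.6112, 0.3567, 0.0513]
orientation: [0.049, 0.705, -0.042, 0.707]
wrist_force: [0.1, -0.2, -0.8]
gripper_width: 0.0299
```

play_rows([
  [-15,0,0,0,0,0],
  [-25,0,0,0,0,0],
  [-25,0,0,0,0,0],
  [-15,0,0,0,0,0],
  [0,0,0,0,0,0],
])

```text
clock: 27.95
eef_pos: [0.6118, 0.3562, 0.1376]
orientation: [0.05, 0.704, -0.041, 0.708]
wrist_force: [0.2, -0.5, 0.2]
gripper_width: 0.0297
```

```bash
python3 - <<'E'
from h import *
where()
p,d,c=snap('wrist','w8.png');W=cloud(d,c)*1000
E
```

```text
t 27.95 p [611.8 356.2 137.6] psi -7.4 xax [ 0.007  0.012 -1.   ] F [ 0.2 -0.5  0.2] w 29.7 q [0.37 0.74 1.29 0.01 1.1  0.49]
```

View pics/w8.png

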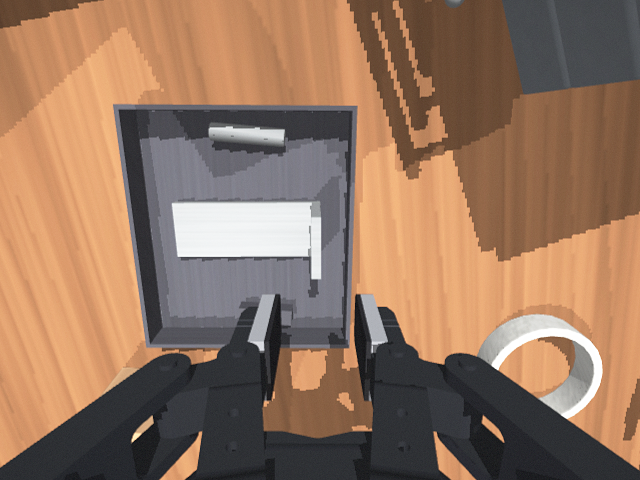

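The packing lies flat in the tray at (245,230) px, released and clear of both offcuts. Next is the screw.

```bash
python3 - <<'E'
from h import *
plan([((590,230,190),-9,45),((545,10,180),-11,45)],nd=0)
E
```

```text
10
[[-14.0, -32.0, -1.0, 0.007, 0.001, -0.003], [-14.0, -32.0, -1.0, 0.007, 0.001, -0.003], [-13.0, -32.0, -1.0, 0.007, 0.001, -0.003], [-13.0, -31.0, -0.0, 0.007, 0.001, -0.003], [2.0, -37.0, -2.0, 0.006, -0.0, -0.0], [2.0, -38.0, -1.0, 0.006, -0.0, -0.0], [1.0, -37.0, -1.0, 0.006, -0.0, -0.0], [2.0, -38.0, -1.0, 0.006, -0.0, -0.0], [1.0, -37.0, -1.0, 0.006, -0.0, -0.0], [2.0, -38.0, -1.0, 0.005, -0.0, -0.0]]
end [545.2   9.8 179.7]
```

play_rows([
  [-14,-25,-1,0.007,0.001,-0.003],
  [-14,-32,-1,0.007,0.001,-0.003],
  [-13,-32,-1,0.007,0.001,-0.003],
  [-10,-34,-1,0.007,0.001,-0.003],
  [0,-37,-2,0.006,0,0],
  [0,-38,-1,0.006,0,0],
  [0,-37,-1,0.006,0,0],
  [0,-38,-1,0.006,0,0],
  [0,-35,-1,0.006,0,0],
  [0,-20,-1,0.005,0,0],
  [0,0,0,0,0,0],
], fingers=-1)

```text
clock: 29.38
eef_pos: [0.5356, 0.0115, 0.1867]
orientation: [0.068, 0.709, -0.074, 0.698]
wrist_force: [1.0, -0.5, 0.8]
gripper_width: 0.0003
```

```bash
python3 - <<'E'
from h import *
where()
p,d,c=snap('wrist','w9.png');W=cloud(d,c)*1000
E
```

```text
t 29.375 p [535.6  11.5 186.7] psi -11.5 xax [-0.017 -0.008 -1.   ] F [ 1.  -0.5  0.8] w 0.3 q [-0.18  0.47  1.69 -0.01  0.99  0.03]
```

View pics/w9.png

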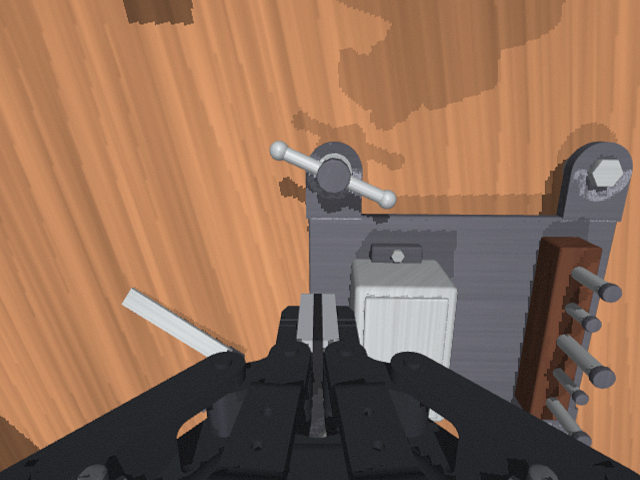

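```bash
python3 - <<'E'
from h import *
p,d,c=load('w9'); W=cloud(d,c)*1000
for n,u,v in (('ballL',277,150),('ballR',388,199),('hub',333,175),('plateNearEar',325,240),('ear',355,205),('plate2',480,230),('ear bl',580,205)): 
    Q=W[v-2:v+3,u-2:u+3].reshape(-1,3); print(n,np.median(Q,0).round(1))
E
```

```text
ballL [516.5  68.9  55.5]
ballR [585.5  20.9  58.5]
hub [550.9  44.9  58. ]
plateNearEar [534.5 -10.4  27.5]
ear [563.3  13.4  27.4]
plate2 [656.6 -25.   31.1]
ear bl [732.1 -18.9  32.9]
```

```bash
cat >> h.py <<'E'
J=np.array([551.0,45.0])
def circ(n,step=20,R=36,zt=41,psi=-11.,a0=None):
    s=r.sense(); p=s['eef_pos']*1000; a=np.degrees(np.arctan2(p[1]-J[1],p[0]-J[0])); 
    print('ang',a.round(1),'rad',np.hypot(*(p[:2]-J)).round(1))
    if a0 is not None: a=a0
    plan([((J[0]+R*np.cos(np.radians(a-step*(i+1))),J[1]+R*np.sin(np.radians(a-step*(i+1))),p[2]+(zt-p[2])*(i+1)/n),psi,80) for i in range(n)],nd=0)
E
python3 - <<'E'
from h import *
plan([((576,70,100),-11,18)],nd=0)
E
```

```text
7
[[12.0, 9.0, 4.0, -0.001, -0.002, 0.002], [12.0, 9.0, 4.0, -0.001, -0.002, 0.001], [12.0, 9.0, 4.0, -0.001, -0.002, 0.002], [12.0, 10.0, 4.0, -0.001, -0.002, 0.001], [13.0, 9.0, 4.0, -0.001, -0.002, 0.002], [13.0, 10.0, 4.0, -0.001, -0.003, 0.001], [12.0, 9.0, 5.0, -0.002, -0.002, 0.002]]
end [576.1  70.  100.1]
```

play_rows([
  [12,9,4,0,-0.002,0.002],
  [12,9,4,0,-0.002,0.001],
  [12,9,4,0,-0.002,0.002],
  [12,10,4,0,-0.002,0.001],
  [13,9,4,0,-0.002,0.002],
  [10,8,4,0,-0.003,0.001],
  [7,3,2,0,0,0],
  [0,0,0,0,0,0],
])

```text
clock: 30.42
eef_pos: [0.5737, 0.0701, 0.1006]
orientation: [0.069, 0.705, -0.069, 0.702]
wrist_force: [-0.2, 0.5, 0.6]
gripper_width: -0.0
```

```bash
python3 - <<'E'
from h import *
where()
plan([((576,70,41),-11,15)],nd=0)
E
```

```text
t 30.425 p [573.7  70.1 100.6] psi -11.2 xax [-0.004  0.    -1.   ] F [-0.2  0.5  0.6] w -0.0 q [-0.07  0.65  1.66 -0.    0.84  0.12]
4
[[15.0, 0.0, 1.0, -0.001, -0.001, 0.0], [15.0, 0.0, 0.0, -0.001, -0.001, 0.0], [15.0, 0.0, 1.0, -0.0, -0.001, 0.0], [15.0, 0.0, 0.0, -0.001, -0.001, 0.001]]
end [575.5  69.7  40.6]
```

play_rows([
  [15,0,1,0,-0.001,0],
  [15,0,0,0,-0.001,0],
  [15,0,1,0,-0.001,0],
  [10,0,0,0,-0.001,0],
  [0,0,0,0,0,0],
])

```text
clock: 31.05
eef_pos: [0.5754, 0.0686, 0.0419]
orientation: [0.069, 0.704, -0.07, 0.704]
wrist_force: [1.0, -0.2, -0.1]
gripper_width: -0.0
```

```bash
python3 - <<'E'
from h import *
where()
circ(4)
E
```

```text
t 31.05 p [575.4  68.6  41.9] psi -11.2 xax [-0.    -0.001 -1.   ] F [ 1.  -0.2 -0.1] w -0.0 q [-0.07  0.74  1.68 -0.    0.72  0.12]
ang 44.0 rad 34.0
4
[[0.0, -7.0, 10.0, -0.004, -0.0, 0.001], [0.0, -11.0, 5.0, -0.0, -0.0, 0.0], [1.0, -13.0, 1.0, -0.0, -0.0, 0.0], [-0.0, -12.0, -3.0, -0.0, -0.0, 0.0]]
end [579.9  23.9  40.9]
```

play_rows([
  [0,-7,10,-0.004,0,0.001],
  [0,-11,5,0,0,0],
  [0,-13,1,0,0,0],
  [0,-12,-3,0,0,0],
])

```text
clock: 31.55
eef_pos: [0.5832, 0.0236, 0.0434]
orientation: [0.071, 0.702, -0.067, 0.706]
wrist_force: [3.1, 7.3, 1.6]
gripper_width: -0.0004
```

```bash
python3 - <<'E'
from h import *
where()
circ(5)
E
```

```text
t 31.55 p [583.2  23.6  43.4] psi -11.2 xax [ 0.006  0.004 -1.   ] F [3.1 7.3 1.6] w -0.4 q [-0.15  0.74  1.68  0.01  0.72  0.04]
ang -33.6 rad 38.7
5
[[0.0, -10.0, -9.0, -0.003, 0.005, -0.005], [1.0, -7.0, -10.0, -0.0, 0.0, -0.0], [0.0, -4.0, -12.0, -0.0, 0.0, -0.0], [1.0, 1.0, -13.0, -0.0, 0.0, -0.0], [0.0, 5.0, -11.0, -0.0, 0.0, -0.0]]
end [526.4  19.4  41.3]
```

play_rows([
  [1,-10,-9,-0.003,0.003,-0.003],
  [1,-7,-10,0,0,0],
  [0,-4,-12,0,0,0],
  [1,1,-13,0,0,0],
  [0,5,-11,0,0,0],
])

```text
clock: 32.17
eef_pos: [0.5474, 0.0136, 0.047]
orientation: [0.073, 0.684, -0.07, 0.722]
wrist_force: [4.9, -4.2, 1.8]
gripper_width: 0.0004
```

```bash
python3 - <<'E'
from h import *
where()
circ(6)
E
```

```text
t 32.175 p [547.4  13.6  47. ] psi -11.6 xax [ 0.054 -0.002 -0.999] F [ 4.9 -4.2  1.8] w 0.4 q [-0.18  0.7   1.8   0.01  0.59  0.01]
ang -96.5 rad 31.6
6
[[0.0, -3.0, -12.0, -0.011, 0.054, -0.009], [1.0, 5.0, -11.0, 0.0, -0.0, 0.0], [1.0, 9.0, -9.0, 0.0, -0.0, 0.0], [1.0, 11.0, -5.0, 0.0, -0.0, 0.0], [1.0, 13.0, -1.0, 0.0, -0.0, 0.0], [1.0, 12.0, 3.0, 0.0, -0.0, 0.0]]
end [522.   66.5  41.3]
```

play_rows([
  [2,-4,-14,-0.008,0.054,-0.005],
  [2,4,-13,0,0.01,0],
  [1,9,-10,0,0.01,0],
])

```text
clock: 32.55
eef_pos: [0.5303, 0.0213, 0.0466]
orientation: [0.069, 0.697, -0.07, 0.711]
wrist_force: [2.1, -7.0, 0.0]
gripper_width: -0.0003
```

```bash
python3 - <<'E'
from h import *
where()
circ(5)
E
```

```text
t 32.55 p [530.3  21.3  46.6] psi -11.3 xax [ 0.02  -0.002 -1.   ] F [ 2.1 -7.   0. ] w -0.3 q [-0.17  0.69  1.82  0.    0.61  0.02]
ang -131.2 rad 31.5
5
[[1.0, 4.0, -12.0, -0.005, 0.02, -0.001], [1.0, 11.0, -6.0, 0.0, -0.0, -0.0], [1.0, 12.0, -2.0, 0.0, -0.0, -0.0], [1.0, 13.0, 2.0, 0.0, -0.0, -0.0], [1.0, 10.0, 6.0, 0.0, -0.0, -0.0]]
end [528.1  72.7  41.4]
```

play_rows([
  [3,7,-12,-0.005,0.02,0],
  [2,13,-8,0,0.005,0.005],
  [2,15,-3,0,0,0.005],
  [2,15,3,0,0,0.005],
  [1,12,7,0,0,0],
])

```text
clock: 33.17
eef_pos: [0.5375, 0.0695, 0.043]
orientation: [0.067, 0.699, -0.067, 0.709]
wrist_force: [-6.9, -4.0, 5.6]
gripper_width: -0.0003
```

```bash
python3 - <<'E'
from h import *
where()
circ(6,24)
E
```

```text
t 33.175 p [537.5  69.5  43. ] psi -10.9 xax [ 0.015 -0.001 -1.   ] F [-6.9 -4.   5.6] w -0.3 q [-0.08  0.71  1.79  0.    0.63  0.11]
ang 118.9 rad 28.0
6
[[0.0, 13.0, 8.0, 0.002, 0.015, -0.002], [1.0, 1.0, 15.0, 0.0, -0.0, -0.0], [0.0, -5.0, 14.0, 0.0, -0.0, -0.0], [0.0, -10.0, 11.0, 0.0, -0.0, -0.0], [1.0, -14.0, 5.0, 0.0, -0.0, -0.0], [0.0, -15.0, -0.0, 0.0, -0.0, -0.0]]
end [583.8  30.   41.1]
```

play_rows([
  [0,14,8,0,0.015,0],
  [1,4,15,0,0,0],
  [0,-3,15,0,0,0],
  [0,-9,13,0,0,0],
  [1,-14,7,0,0,0],
])

```text
clock: 33.8
eef_pos: [0.5749, 0.0519, 0.0421]
orientation: [0.071, 0.718, -0.066, 0.689]
wrist_force: [1.2, 21.7, 6.0]
gripper_width: -0.0001
```

```bash
python3 - <<'E'
from h import *
where()
circ(6,24)
E
```

```text
t 33.8 p [574.9  51.9  42.1] psi -11.2 xax [-0.04   0.011 -0.999] F [ 1.2 21.7  6. ] w -0.1 q [-0.11  0.75  1.66  0.01  0.78  0.08]
ang 16.1 rad 24.8
6
[[-0.0, -9.0, 14.0, -0.003, -0.041, -0.003], [-0.0, -15.0, -2.0, -0.0, -0.0, -0.0], [-0.0, -13.0, -9.0, -0.0, -0.0, -0.0], [0.0, -8.0, -12.0, -0.0, -0.0, -0.0], [0.0, -2.0, -15.0, -0.0, -0.0, -0.0], [1.0, 4.0, -14.0, -0.0, -0.0, -0.0]]
end [529.3  16.9  40.5]
```

play_rows([
  [0,4,10,0,-0.041,0],
  [0,0,5,0,0,0],
  [0,0,0,0,0,0],
])

```text
clock: 34.17
eef_pos: [0.5912, 0.0505, 0.043]
orientation: [0.071, 0.703, -0.069, 0.704]
wrist_force: [0.7, -0.8, -0.2]
gripper_width: 0.0003
```

```bash
python3 - <<'E'
from h import *
where()
p,d,c=snap('side','s5.png')
cv2.imwrite('pics/s5c.png',cv2.resize(p[190:310,240:400],None,fx=5,fy=5,interpolation=cv2.INTER_CUBIC))
p,d,c=snap('top','t5.png')
cv2.imwrite('pics/t5c.png',cv2.resize(p[150:310,240:440],None,fx=3.7,fy=3.7,interpolation=cv2.INTER_CUBIC))
circ(6,24)
E
```

```text
t 34.175 p [591.2  50.5  43. ] psi -11.3 xax [ 0.002  0.003 -1.   ] F [ 0.7 -0.8 -0.2] w 0.3 q [-0.1   0.75  1.65  0.    0.74  0.09]
ang 8.3 rad 40.0
6
[[0.0, -16.0, -2.0, -0.006, 0.001, -0.003], [1.0, -15.0, -4.0, 0.0, -0.0, -0.0], [-0.0, -11.0, -10.0, 0.0, -0.0, -0.0], [0.0, -6.0, -13.0, 0.0, -0.0, -0.0], [0.0, -1.0, -15.0, 0.0, -0.0, -0.0], [1.0, 6.0, -14.0, 0.0, -0.0, -0.0]]
end [525.3  19.6  40.7]
```

View pics/s5c.png

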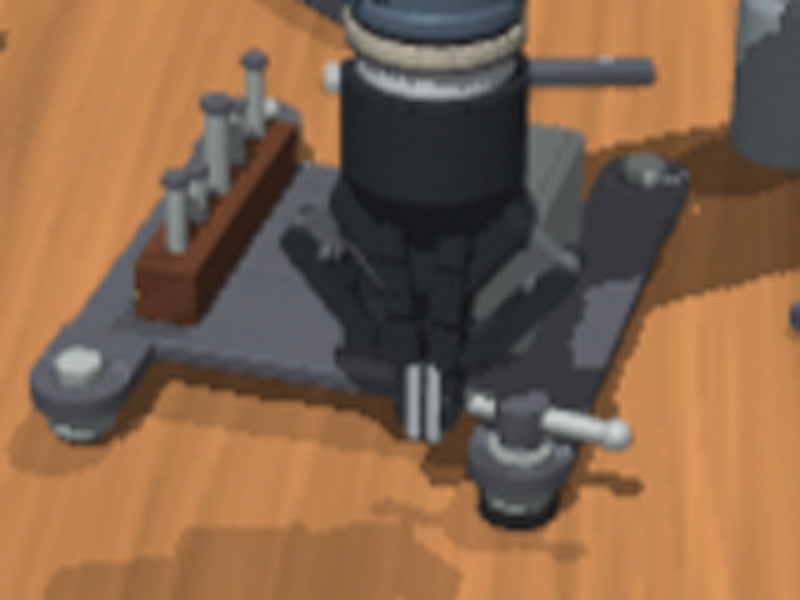

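View pics/t5c.png

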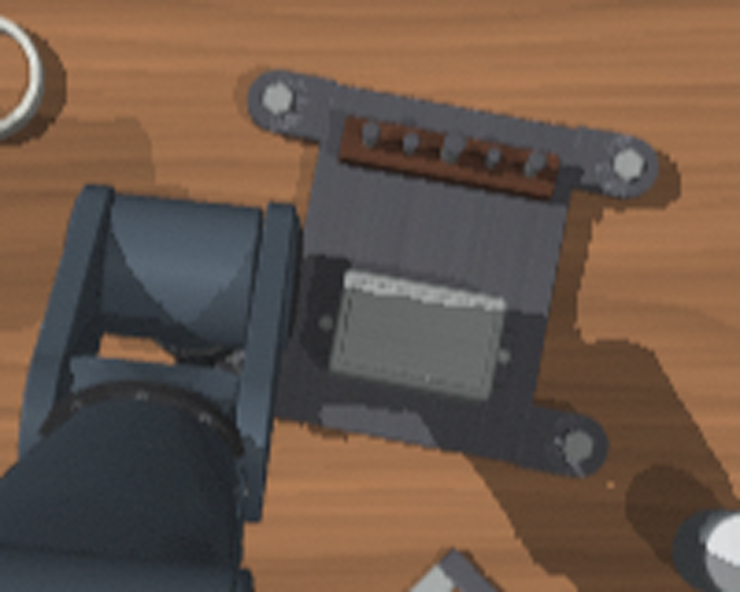

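The side view shows the bar about one turn on, lying along the stand's x at roughly -15°. The pusher (425,400) rests beside its far end. Now I'll measure the plate tilt from the pictures taken before turning and now.

```bash
cat >> h.py <<'E'
def lev(f,show=False):
    p,d,c=load(f); W=cloud(d,c)*1000
    ex=np.array([np.cos(np.radians(-11.3)),np.sin(np.radians(-11.3))]); ey=np.array([-ex[1],ex[0]])
    O=J+100*ex-125*ey
    L=np.stack([(W[...,:2]-O)@ex,(W[...,:2]-O)@ey],-1); x,y,z=L[...,0],L[...,1],W[...,2]
    ok=d>0
    plate=ok&(abs(x)<112)&(abs(y)<85)&(z>20)&(z<46)
    bench=ok&(abs(z)<8)&(((x<-150)&(x>-260))|(x>140)&(x<260)|((abs(y)>165)&(abs(y)<260)&(abs(x)<120)))&(abs(y)<260)
    def fit(m,it=4,t=3):
        P=np.c_[L[m],z[m]]
        for _ in range(it):
            A=np.c_[P[:,:2],np.ones(len(P))]; k=np.linalg.lstsq(A,P[:,2],rcond=None)[0]; e=P[:,2]-A@k; P=P[abs(e)<max(1.,2*e.std())]
        return k,len(P),e.std(),np.ptp(P[:,:2],axis=0)
    a,b=fit(plate),fit(bench); k=a[0]-b[0]
    print(f,'plate n',a[1],'sd',a[2].round(2),'span',a[3].round(),'bench n',b[1],b[2].round(2),b[0].round(4))
    print('slope x,y mm/m',(k[:2]*1000).round(1),'h mid',k[2].round(2),'ear_br-ear_jack',(200*k[0]-250*k[1]).round(2), 'jack h',(k[2]-100*k[0]+125*k[1]).round(2))
E
python3 - <<'E'
from h import *
for f in('top0','t3','t5','side0','s2','s5','w9'):
    lev(f)
E
```

```text
top0 plate n 3072 sd 2.0 span [224. 170.] bench n 19350 2.03 [ 2.000e-04  5.000e-04 -9.459e-01]
slope x,y mm/m [ 7.2 -4.4] h mid 32.6 ear_br-ear_jack 2.53 jack h 31.34
t3 plate n 3146 sd 2.04 span [224. 170.] bench n 19289 2.06 [ 1.000e-04  4.000e-04 -9.496e-01]
slope x,y mm/m [ 31.8 -24.3] h mid 32.33 ear_br-ear_jack 12.44 jack h 26.11
t5 plate n 3040 sd 1.99 span [224. 170.] bench n 15465 2.0 [ 4.0000e-04 -1.0000e-04 -1.0576e+00]
slope x,y mm/m [ 6.2 -5.5] h mid 32.64 ear_br-ear_jack 2.62 jack h 31.33
side0 plate n 1667 sd 1.37 span [224. 170.] bench n 13001 1.29 [ 4.0000e-04 -6.0000e-04  1.1552e+00]
slope x,y mm/m [ 6.7 -4.1] h mid 32.64 ear_br-ear_jack 2.38 jack h 31.45
s2 plate n 1231 sd 1.38 span [224. 170.] bench n 12457 1.29 [ 5.0000e-04 -7.0000e-04  1.1357e+00]
slope x,y mm/m [ 32.4 -21.8] h mid 32.2 ear_br-ear_jack 11.92 jack h 26.24
s5 plate n 1172 sd 1.37 span [224. 170.] bench n 12648 1.3 [ 4.0000e-04 -6.0000e-04  1.1327e+00]
slope x,y mm/m [ 7.  -3.1] h mid 32.5 ear_br-ear_jack 2.18 jack h 31.41
w9 plate n 18447 sd 0.61 span [224. 170.] bench n 82239 0.6 [-1.000e-04 -8.000e-04  1.608e-01]
slope x,y mm/m [ 31.7 -24.1] h mid 32.29 ear_br-ear_jack 12.36 jack h 26.11
```

Level readings agree to about 0.3 mm: ear_br minus ear_jack was 12.4 mm before turning and is 2.4 mm now. About 90° more turn is needed.

```bash
python3 - <<'E'
from h import *
circ(3,18,R=40)
E
```

```text
ang 8.3 rad 40.0
3
[[1.0, -12.0, 2.0, -0.006, 0.001, -0.003], [0.0, -13.0, -1.0, 0.0, -0.0, -0.0], [1.0, -11.0, -6.0, 0.0, -0.0, -0.0]]
end [578.7  16.4  40.7]
```

play_rows([
  [1,-12,2,-0.003,0,-0.006],
  [0,-13,1,0,0,-0.006],
  [1,-12,-4,0,0,-0.006],
])

```text
clock: 34.65
eef_pos: [0.5831, 0.0182, 0.0415]
orientation: [0.068, 0.703, -0.073, 0.704]
wrist_force: [3.5, 7.9, 3.5]
gripper_width: 0.0001
```

```bash
python3 - <<'E'
from h import *
where()
circ(3,18,R=38)
E
```

```text
t 34.65 p [583.1  18.2  41.5] psi -11.4 xax [-0.    -0.007 -1.   ] F [3.5 7.9 3.5] w 0.1 q [-0.16  0.74  1.67 -0.01  0.72  0.05]
ang -39.9 rad 41.8
3
[[0.0, -8.0, -11.0, -0.007, 0.001, 0.007], [0.0, -6.0, -9.0, 0.0, 0.0, -0.0], [0.0, -4.0, -12.0, 0.0, 0.0, -0.0]]
end [548.2   6.8  41.5]
```

play_rows([
  [0,-8,-10,-0.005,0.01,0.005],
  [0,-6,-11,0,0.01,0],
  [0,-4,-12,0,0.01,0],
  [0,0,0,0,0,0],
])

```text
clock: 35.15
eef_pos: [0.5586, 0.0058, 0.0446]
orientation: [0.072, 0.704, -0.069, 0.703]
wrist_force: [0.1, 0.2, 0.3]
gripper_width: 0.0002
```

```bash
python3 - <<'E'
from h import *
where()
J and 0 if False else None
snap('side','s6.png'); snap('top','t6.png'); lev('s6'); lev('t6')
circ(1,10)
E
```

```text
t 35.15 p [558.6   5.8  44.6] psi -11.4 xax [-0.001  0.005 -1.   ] F [0.1 0.2 0.3] w 0.2 q [-0.19  0.72  1.73  0.01  0.69  0.  ]
s6 plate n 1412 sd 1.36 span [224. 169.] bench n 12691 1.3 [ 5.0000e-04 -9.0000e-04  1.1412e+00]
slope x,y mm/m [ 3.1 -1.3] h mid 32.93 ear_br-ear_jack 0.94 jack h 32.46
t6 plate n 2512 sd 1.92 span [224. 170.] bench n 16464 2.03 [ 1.0000e-04  4.0000e-04 -1.0028e+00]
slope x,y mm/m [ 1.5 -1.1] h mid 32.91 ear_br-ear_jack 0.57 jack h 32.62
ang -79.9 rad 39.7
1
[[3.0, 2.0, -7.0, -0.006, -0.004, -0.004]]
end [551.5   9.3  41.3]
```

play_rows([
  [2,-1,-11,0,0.01,0],
  [2,3,-12,0,0.01,0],
  [0,0,0,0,0,0],
])

```text
clock: 35.62
eef_pos: [0.5464, 0.0092, 0.0436]
orientation: [0.071, 0.703, -0.069, 0.704]
wrist_force: [0.8, -1.1, 0.1]
gripper_width: 0.0001
```

```bash
python3 - <<'E'
from h import *
where()
snap('side','s7.png'); snap('top','t7.png'); lev('s7'); lev('t7')
circ(1,10)
E
```

```text
t 35.625 p [546.4   9.2  43.6] psi -11.4 xax [ 0.001  0.003 -1.   ] F [ 0.8 -1.1  0.1] w 0.1 q [-0.19  0.71  1.77  0.01  0.66  0.01]
s7 plate n 1382 sd 1.39 span [224. 170.] bench n 12645 1.29 [ 5.0000e-04 -7.0000e-04  1.1729e+00]
slope x,y mm/m [1.1 0.4] h mid 33.03 ear_br-ear_jack 0.11 jack h 32.97
t7 plate n 2579 sd 1.96 span [224. 170.] bench n 16658 2.05 [ 4.000e-04  3.000e-04 -9.869e-01]
slope x,y mm/m [1.4 0.5] h mid 33.01 ear_br-ear_jack 0.16 jack h 32.93
ang -98.6 rad 36.0
1
[[2.0, 0.0, -6.0, -0.007, -0.002, -0.004]]
end [539.7  10.6  41. ]
```

The plate now reads level: 0.11 mm from the side camera and 0.16 mm from the top. I'll back away, lift and check with the wrist camera.

play_rows([
  [0,-2,8,0,0,0],
  [-15,0,2,0,0,0],
  [-30,0,0,0,0,0],
  [-35,-3,-3,0,0,0],
  [-35,-5,-5,0,0,0],
  [-30,-10,-5,0,0,0],
  [-10,-10,-2,0,0,0],
  [0,0,0,0,0,0],
])

```text
clock: 36.72
eef_pos: [0.5301, -0.0196, 0.2026]
orientation: [0.072, 0.71, -0.068, 0.698]
wrist_force: [0.1, 0.3, -0.6]
gripper_width: -0.0001
```

```bash
python3 - <<'E'
from h import *
where()
snap('wrist','w10.png'); lev('w10')
plan([((470,-220,260),None,45)],nd=0)
E
```

```text
t 36.725 p [530.1 -19.6 202.6] psi -11.4 xax [-0.016  0.007 -1.   ] F [ 0.1  0.3 -0.6] w -0.1 q [-0.25  0.45  1.69  0.    1.03 -0.05]
w10 plate n 20201 sd 0.61 span [224. 170.] bench n 73166 0.61 [-1.000e-04 -8.000e-04  1.376e-01]
slope x,y mm/m [1.5 0.2] h mid 33.0 ear_br-ear_jack 0.24 jack h 32.88
5
[[-12.0, -42.0, -4.0, 0.0, 0.0, 0.0], [-12.0, -42.0, -4.0, 0.0, 0.0, 0.0], [-11.0, -41.0, -4.0, 0.0, 0.0, 0.0], [-12.0, -42.0, -4.0, 0.0, 0.0, 0.0], [-11.0, -41.0, -4.0, 0.0, 0.0, 0.0]]
end [ 470.3 -219.6  259.6]
```

View pics/w10.png

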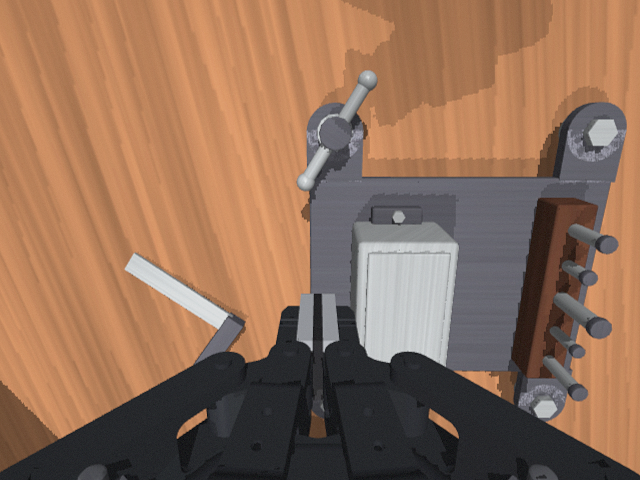

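play_rows([
  [-12,-40,-4,0,0,0],
  [-12,-45,-8,0,0,0],
  [-12,-45,-8,0,0,0],
  [-5,-45,-8,0,0,0],
  [0,-45,-8,0,0,0],
  [0,-45,-8,0,0,0],
  [0,-40,-8,0,0,0],
  [0,-20,0,0,0,0],
  [0,0,0,0,0,0],
])

```text
clock: 37.9
eef_pos: [0.4104, -0.3317, 0.2295]
orientation: [0.076, 0.717, -0.061, 0.69]
wrist_force: [0.6, 0.3, -0.1]
gripper_width: 0.0002
```

```bash
python3 - <<'E'
from h import *
where()
snap('top','t9.png'); snap('side','s9.png'); lev('t9'); lev('s9'); snap('wrist','w11.png'); lev('w11')
a=load('top0')[0];b=load('t9')[0]
cv2.imwrite('pics/cmp.png',np.vstack([cv2.resize(x[140:340,120:560],None,fx=1.5,fy=1.5) for x in(a,b)]))
for n,(u,v) in dict(bl=(315,176),br=(410,195),fr=(397,271),hammer=(489,205),chisel=(452,238),can=(440,298),tape=(235,170),square=(365,308)).items():
    t=a[v-12:v+13,u-12:u+13]; s=b[v-20:v+21,u-20:u+21]
    m=cv2.matchTemplate(s,t,cv2.TM_CCOEFF_NORMED); _,q,_,l=cv2.minMaxLoc(m); print(n,round(q,3),l[0]-8,l[1]-8)
E
```

```text
t 37.9 p [ 410.4 -331.7  229.5] psi -11.2 xax [-0.036  0.025 -0.999] F [ 0.6  0.3 -0.1] w 0.2 q [-0.88  0.42  1.65 -0.01  1.12 -0.68]
t9 plate n 3050 sd 2.03 span [224. 170.] bench n 19645 2.02 [ 4.000e-04  0.000e+00 -9.993e-01]
slope x,y mm/m [0.3 0.6] h mid 33.06 ear_br-ear_jack -0.1 jack h 33.11
s9 plate n 1695 sd 1.38 span [224. 170.] bench n 12894 1.29 [ 5.0000e-04 -8.0000e-04  1.1405e+00]
slope x,y mm/m [0.6 2.8] h mid 33.02 ear_br-ear_jack -0.58 jack h 33.31
  ret = _var(a, axis=axis, dtype=dtype, out=out, ddof=ddof,
  arrmean = um.true_divide(arrmean, div, out=arrmean,
  ret = ret.dtype.type(ret / rcount)
Traceback (most recent call last):
  File "h.py", line 58, in lev
    a,b=fit(plate),fit(bench); k=a[0]-b[0]
        ~~~^^^^^^^
  File "h.py", line 57, in fit
    return k,len(P),e.std(),np.ptp(P[:,:2],axis=0)
                            ~~~~~~^^^^^^^^^^^^^^^^
ValueError: zero-size array to reduction operation maximum which has no identity
```

```bash
sed -i 's/(abs(x)<112)&(abs(y)<85)/(abs(x)<108)\&(abs(y)<80)/' h.py; python3 - 2>&1 <<'E'
from h import *
for f in('t7','s7','w10','t9','s9'): lev(f)
a=load('top0')[0];b=load('t9')[0]
cv2.imwrite('pics/cmp.png',np.vstack([cv2.resize(x[140:340,120:560],None,fx=1.45,fy=1.45) for x in(a,b)]))
for n,(u,v) in dict(bl=(315,176),br=(410,195),fr=(397,271),hammer=(489,205),chisel=(452,238),can=(440,298),tape=(235,170),square=(365,308)).items():
    t=a[v-12:v+13,u-12:u+13]; s=b[v-20:v+21,u-20:u+21]
    m=cv2.matchTemplate(s,t,cv2.TM_CCOEFF_NORMED); _,q,_,l=cv2.minMaxLoc(m); print(n,round(q,3),l[0]-8,l[1]-8)
E
```

```text
t7 plate n 2211 sd 1.95 span [216. 160.] bench n 16658 2.05 [ 4.000e-04  3.000e-04 -9.869e-01]
slope x,y mm/m [1.6 0.5] h mid 33.04 ear_br-ear_jack 0.2 jack h 32.94
s7 plate n 1248 sd 1.4 span [216. 160.] bench n 12645 1.29 [ 5.0000e-04 -7.0000e-04  1.1729e+00]
slope x,y mm/m [0.8 0.4] h mid 33.05 ear_br-ear_jack 0.06 jack h 33.02
w10 plate n 17756 sd 0.62 span [216. 160.] bench n 73166 0.61 [-1.000e-04 -8.000e-04  1.376e-01]
slope x,y mm/m [1.5 0.3] h mid 33.0 ear_br-ear_jack 0.23 jack h 32.88
t9 plate n 2574 sd 1.98 span [216. 160.] bench n 19645 2.02 [ 4.000e-04  0.000e+00 -9.993e-01]
slope x,y mm/m [0.1 0.6] h mid 33.09 ear_br-ear_jack -0.14 jack h 33.16
s9 plate n 1510 sd 1.41 span [216. 160.] bench n 12894 1.29 [ 5.0000e-04 -8.0000e-04  1.1405e+00]
slope x,y mm/m [0.6 2.8] h mid 33.04 ear_br-ear_jack -0.59 jack h 33.33
bl 0.985 0 0
br 0.983 0 0
fr 0.938 0 0
hammer 0.999 0 0
chisel 0.998 0 0
can 0.933 0 0
tape 0.999 0 0
square 0.992 0 0
```

View pics/cmp.png

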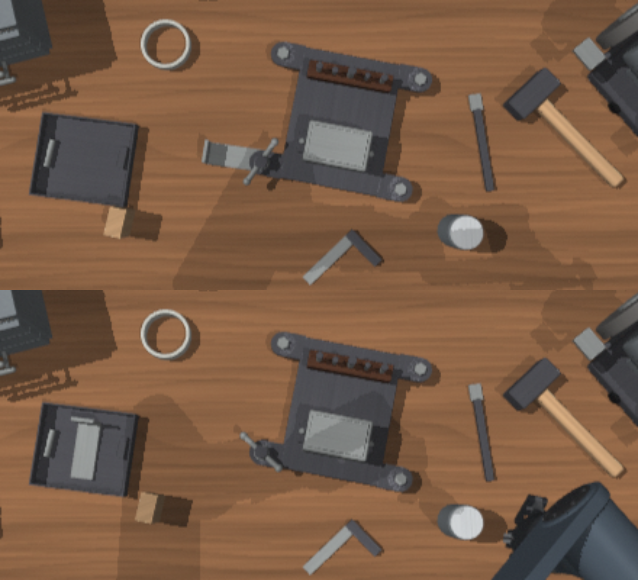

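```bash
python3 - 2>&1 <<'E'
from h import *
for i in range(3):
    snap('side',f'sa{i}.png'); lev(f'sa{i}'); snap('top',f'ta{i}.png'); lev(f'ta{i}')
where()
E
```

```text
sa0 plate n 1537 sd 1.45 span [216. 160.] bench n 12814 1.27 [ 5.0000e-04 -8.0000e-04  1.1585e+00]
slope x,y mm/m [3.  1.6] h mid 32.98 ear_br-ear_jack 0.2 jack h 32.88
ta0 plate n 2581 sd 1.97 span [216. 160.] bench n 19596 2.02 [ 3.0000e-04  2.0000e-04 -1.0047e+00]
slope x,y mm/m [2.1 0.1] h mid 33.04 ear_br-ear_jack 0.39 jack h 32.84
sa1 plate n 1520 sd 1.43 span [216. 160.] bench n 12949 1.3 [ 4.0000e-04 -7.0000e-04  1.1286e+00]
slope x,y mm/m [3.6 0.5] h mid 33.0 ear_br-ear_jack 0.6 jack h 32.7
ta1 plate n 2616 sd 2.04 span [216. 160.] bench n 19604 2.04 [ 3.0000e-04  2.0000e-04 -1.0203e+00]
slope x,y mm/m [ 1.8 -1.9] h mid 33.04 ear_br-ear_jack 0.83 jack h 32.63
sa2 plate n 1521 sd 1.4 span [216. 160.] bench n 12887 1.31 [ 3.0000e-04 -7.0000e-04  1.1244e+00]
slope x,y mm/m [ 0.6 -0.4] h mid 33.14 ear_br-ear_jack 0.21 jack h 33.03
ta2 plate n 2595 sd 2.03 span [216. 160.] bench n 19635 2.03 [ 3.000e-04  2.000e-04 -9.862e-01]
slope x,y mm/m [ 2.2 -0. ] h mid 32.97 ear_br-ear_jack 0.44 jack h 32.75
t 38.35 p [ 410.8 -330.5  230.9] psi -11.0 xax [-0.035  0.023 -0.999] F [0.4 0.3 0.7] w -0.1 q [-0.88  0.41  1.65 -0.01  1.12 -0.68]
```

```bash
python3 -c "
from plant import r
print(r.sign_off())"
```

```text
the job is handed in; nothing more can be done
None
```

The job is handed in at about 38 s. I knocked the packing out sideways with the wooden block, stood the block back on the bench and laid the packing in the tray. Then I screwed the foot down about 1¼ turns (roughly 7.6 mm).

**Slips along the way**
- **Packing:** after first putting it in the tray, I closed the fingers too early and lifted it out again. I carried it back and laid it down a second time. The wrist and top pictures show it in the tray, clear of both offcuts.
- **Block:** it stands upright, but about 50 mm from where it was.
- **Screw:** once during the turning the finger pressed on the hub with about 22 N. I backed it off.

**Last checks**
- **Level:** the plate reads level. Ear_br minus ear_jack was 12.4 mm with the packing out and is now about +0.2 mm. The single readings scattered from -0.6 to +0.8 mm; the wrist camera, the least noisy, gave +0.23 mm.
- **Weight on all four feet:** I did not measure this directly or test for rocking. I inferred it from the level plate and from the middle of the plate rising as the other two feet unloaded.
- **Stand and tools:** the three fixed feet, hammer, chisel, can, tape and square matched their starting places in the top picture to the pixel.
- **Arm:** it is clear of everything.

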